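Chase the thread of a clear flange boss with a sprung tap wrench

ROBOT

A 6-joint arm with a two-finger parallel gripper is mounted at the origin on the work surface. World frame = base frame: x ahead of the robot, y to its left, z up, the work surface at z = 0. Lengths are in m, angles in rad, forces in N, time in s.
With the tool pointing down it reaches from about 0.4 to 0.825 m from the base axis. Payload 7 kg.
Tool frame: the origin (TCP) lies between the finger pads; the fingertips stand manip.tip_reach ahead of it and the grasp point (between the pads) lies 8 mm behind it (manip.tip_reach is the distance from the TCP to the fingertips, in m); z points along the fingers, x is the direction in which the jaws open and shut, and the axes are right-handed (so a half turn about z gives the same grasp; the last joint's range is limited). The gripper opens to 88 mm and grips with 3 to 60 N. Pads are 19 mm wide; open, the fingers measure 130 mm over their backs; the gripper's body (78 mm by 193 mm) begins 47 mm behind the grasp point.
Start: joints at [-0.907, 0.359, 0.012, 0, -1.224, -0.288], TCP at [0.248, -0.628, 0.238] pointing down, gripper open.
Joint ranges: [-3.07, 3.07], [-1.43, 2.12], [-1.02, 1.25], [-3.03, 1.67], [-3.05, -0], [-3.03, 3.03]. Speed limits (rad/s): [2.39, 2.39, 3.01, 3.14, 3.14, 3.14].

INTERFACE

Orientations are given as a rotation vector (axis times angle).
In Python, from rig import readout, optics, job, manip gives the robot as it stands. The module is installed in compiled form; this text tells all that it offers.
- The arm moves only by the shell command python3 -m handwheel 'ROWS' [FORCE]. ROWS is JSON, a list of rows, each an object with "hand": the finger opening in mm, from 0 to 87.6; "dp": the shift along the tool's x, y, z in mm, a list of three; "dr": the turn, a rotation vector about the tool's x, y, z in degrees, a list of three. In form: [{"hand": hand, "dp": [x, y, z], "dr": [ax, ay, az]}, ...]. A call has 1 to 20 rows; each row shifts and turns the commanded pose from where the row before left it, along the tool's axes as they then stand; what a row does not reach is not made up. A row lasts 1/12 s, in which the tool goes at most 41.7 mm and 7.16 degrees, less where a joint would pass 70% of its speed; a pose out of reach is approached as far as the arm can. A call is refused whole if a number of a shift passes 41.7 or a number of a turn 7.16, either way. A call with a gripper value outside its range is refused whole. The fingers move at their own pace and stop on an object; FORCE is the grip in N (left out, the last holds). Time passes only in rows, so rows that do not move let the fingers close. It gives the time, the measured TCP pose, the force and the opening at its end, in the units of the state.
- readout.observe(): the state, without advancing time (a new reading comes with each control period).
- optics.capture(name): name is "scene" or "top" or "wrist"; returns a dict with "img" (480x640x3 uint8, red, green, blue), "depth" (480x640 float32, m along the optical axis (not along the pixel's ray), 0 where there is no reading), "intrinsics" (3x3 intrinsics, pixels), "cam_to_world" (4x4, takes a point from camera to world coordinates); the wrist camera has in their place "T_tool_cam" (4x4, takes a point from camera to tool coordinates, whose origin is the TCP and whose axes are the tool frame's). Camera axes: x right, y down, z forward; pixel columns grow to the right and rows downward; lengths in m; the calibration is good to about 2 mm. A picture is of the moment at which its call begins: read the wrist's pose just before it.
- job.close_job(): hands the job in, once; it reports no verdict.
The state is a dict: "time_s": time; "joint_positions": joint angles; "qd": joint speeds; "joint_torque": joint torques, N m; "ee_pos": TCP position; "eef_rot": TCP orientation; "ft_force": force on the tool from outside, world axes, zero at the start; "wrist_torque": the same for the moment, N m; "width": opening from 0.0 (shut) to 1.0 (fully open).
Only numpy, scipy, OpenCV 4.12 (cv2) and the standard library are available. Lean on these libraries where they do the work, as an engineer would, in place of code of your own. Each camera call takes 0.05 s, during which the arm holds its last target.

TASK

A cleaning tap is started in the threaded boss of the clamped clear flange: run it fully home, turning it clockwise about half a turn forward until you feel it tighten, then a quarter turn back to break up the packed swarf, then forward again, until its collar seats on the boss. It tightens on swarf twice before the collar seats; never force the wrench against its spring, leave the tap seated with the wrench let go, and leave the other parts on the bench alone.

Things in the scene. Friction and masses are not known exactly. Their poses are not given: they have to be found in the camera images.
- bar_mid (a point): centre of the tap wrench's level round steel cross-bar, on the tap's upright axis, 135 mm above the bench at the start (131 mm when seated). The bar is 10 mm thick and 138 mm long end to end; a dark hub, 26 mm across, surrounds its middle from 14 mm below to 14 mm above this point. The bar can be pushed round from either side, on either arm, or gripped
- bar_end (a point): point on the bar's centre line 65 mm from bar_mid, near the tip of one arm; bar_mid to bar_end gives the bar's direction. The other arm is its mirror image
- turn (a joint): tap turn in rad, clockwise from above: 0 at the start, 6.28 (4 mm deeper) with the collar seated, a hard stop. Thread drag 0.12 N m either way. Two hard swarf jams at places not shown: one at a turn between 2.4 and 3.5, one between 4.0 and 5.0. A jam clears for good once the tap is turned right up to it, until the load rises, and then backed off 1.4 rad or more (a quarter turn is plenty)
- load (a joint): twist of the cross-bar on the tap in rad against the torsion spring in the hub, 1.2 N m per rad, positive when the bar is pushed clockwise: 0 at rest, about 0.1 when turning freely, growing when the tap jams or seats. Beyond 0.42 (0.5 N m, that is 11 N at 45 mm from the axis) either way the tap would break. The bar's angle is turn plus load. A bar let go springs back to within 0.1
- boss_top (a point): centre of the top face of the flange's clear boss (42 mm across, 50 mm tall), 80 mm above the bench, fixed and on the tap's axis; its z axis points up. The tap's steel collar, 34 mm across and 8 mm thick, starts 4 mm above it. Flange 150 mm across, on a 170 by 240 mm fixture plate with two low clamps, 92 mm from the axis, no higher than 66 mm above the bench; all fixed
- tee_c (a point): bystander: centre of a loose clear cube fitting with three white ports, 72 mm across, 54 mm tall
- spare_c (a point): bystander: centre of a loose spare clear flange with a neck and a smaller upper disc, 100 mm across, 56 mm tall
- plug_c (a point): bystander: centre of a loose white plug, 34 mm across, 36 mm tall

How it is judged:
By the outcome, as a careful person would: the job done as asked, in the order asked, and still so for the second after the job is handed in, with the robot touching nothing.
It also fails if it takes over 72 s, if anything falls off the work surface, if the arm or the gripper's body presses on something with over 40 N, if the wrist force passes 120 N, or if a joint passes its speed limit or range.

## Working session

There is one attempt and no reset: what is moved stays moved. The work goes in short steps, Python scripts to look and compute and a shell command to move; the robot and the scene stay as the last step left them, time stands still between calls to the robot, and variables do not carry over. Pictures are saved under pics/ and viewed, and the job is handed in when it is done.

```bash
mkdir -p pics
python3 - <<'E'
from rig import readout, optics, job, manip
import cv2,numpy as np
print(readout.observe()); print(manip.tip_reach)
for n in ["scene","top","wrist"]:
    c=optics.capture(n); cv2.imwrite(f"pics/{n}0.png",c["img"][:,:,::-1])
    np.savez(f"{n}0.npz",**c)
    print(n,{k:v for k,v in c.items() if k not in("img","depth")})
E
```

```text
{'time_s': 0.0, 'joint_positions': array([-9.06906022e-01,  3.59378188e-01,  1.10621991e-02, -3.74280212e-04,
       -1.22412099e+00, -2.88109096e-01]), 'qd': array([ 0.0006706 , -0.00125406, -0.00258812,  0.00040786,  0.00046472,
        0.00027835]), 'joint_torque': array([-1.57075365e-04, -5.82728863e+01,  2.93060786e+01,  6.99712381e+00,
        7.12120032e-03, -1.60877821e-04]), 'ee_pos': array([ 0.24753423, -0.62745552,  0.23662542]), 'eef_rot': array([-1.76675496e+00, -2.59596531e+00, -1.31062244e-03]), 'ft_force': array([-0.37379666, -0.37931678,  0.11738361]), 'wrist_torque': array([0.03011898, 0.03144895, 0.01541573]), 'width': 1.0005045444907112}
0.011
scene {'intrinsics': array([[464.98309276,   0.        , 320.90604396],
       [  0.        , 464.98309276, 235.23229556],
       [  0.        ,   0.        ,   1.        ]]), 'cam_to_world': array([[ 0.45839502,  0.52429524, -0.71762699,  1.2045628 ],
       [ 0.88847938, -0.29020871,  0.3555043 , -0.33791545],
       [-0.02187239, -0.80055818, -0.59885574,  0.67565074],
       [ 0.        ,  0.        ,  0.        ,  1.   
[... 277 characters left out ...]
193,  0.02803872,  0.01302826, -0.02177408],
       [-0.01828096, -0.19612949, -0.98040758,  1.14930577],
       [ 0.        ,  0.        ,  0.        ,  1.        ]])}
wrist {'intrinsics': array([[399.76923961,   0.        , 322.06113122],
       [  0.        , 399.76923961, 238.01032602],
       [  0.        ,   0.        ,   1.        ]]), 'T_tool_cam': array([[ 9.99999296e-01, -6.26975631e-04,  1.00736105e-03,
         1.78115099e-03],
       [ 3.15566137e-04,  9.58947539e-01,  2.83583354e-01,
        -7.57002381e-02],
       [-1.14380625e-03, -2.83582836e-01,  9.58947061e-01,
        -1.46579269e-01],
       [ 0.00000000e+00,  0.00000000e+00,  0.00000000e+00,
         1.00000000e+00]])}
```

View pics/scene0.png

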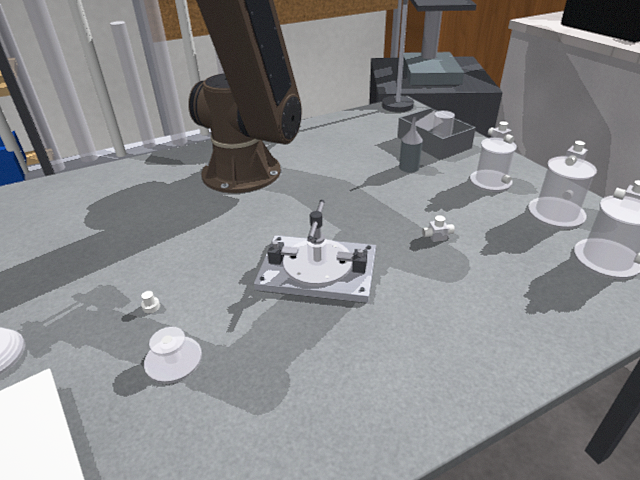

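View pics/top0.png

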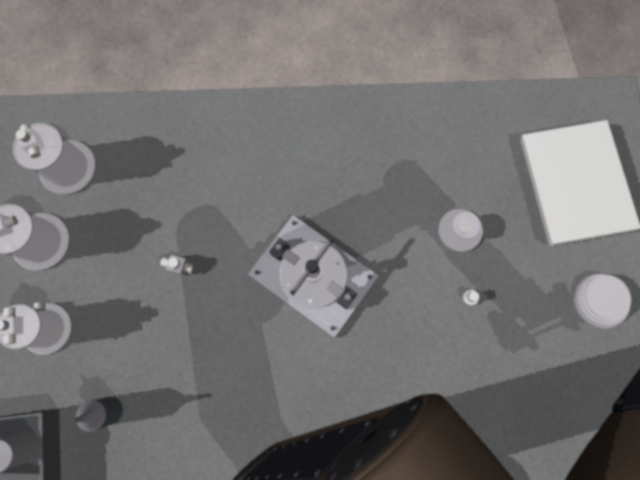

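The top view shows the flange on its plate at about (313,272), with the dark hub at about (313,267). The bar runs from lower left (290,294) to upper right. I'll zoom in on it.

Run:
```python
import cv2,numpy as np
a=cv2.imread("pics/top0.png")[205:345,240:390]; a=cv2.resize(a,None,fx=4,fy=4,interpolation=cv2.INTER_CUBIC); cv2.imwrite("pics/tz.png",a)
a=cv2.imread("pics/scene0.png")[190:310,250:390]; a=cv2.resize(a,None,fx=5,fy=5,interpolation=cv2.INTER_CUBIC); cv2.imwrite("pics/sz.png",a)
```

```text
(no output)
```

View pics/tz.png

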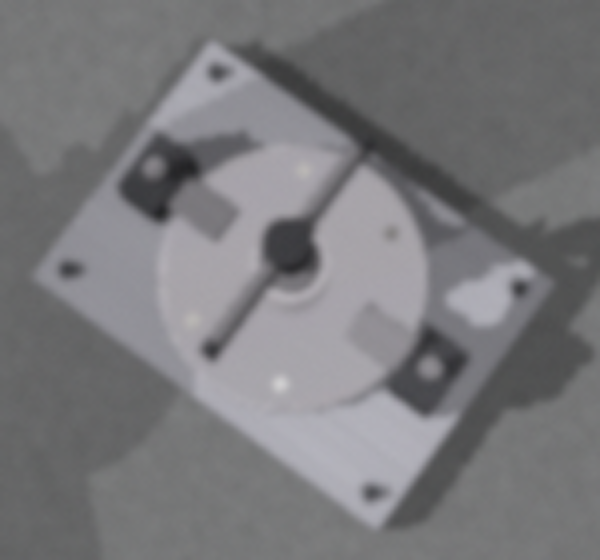

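View pics/sz.png

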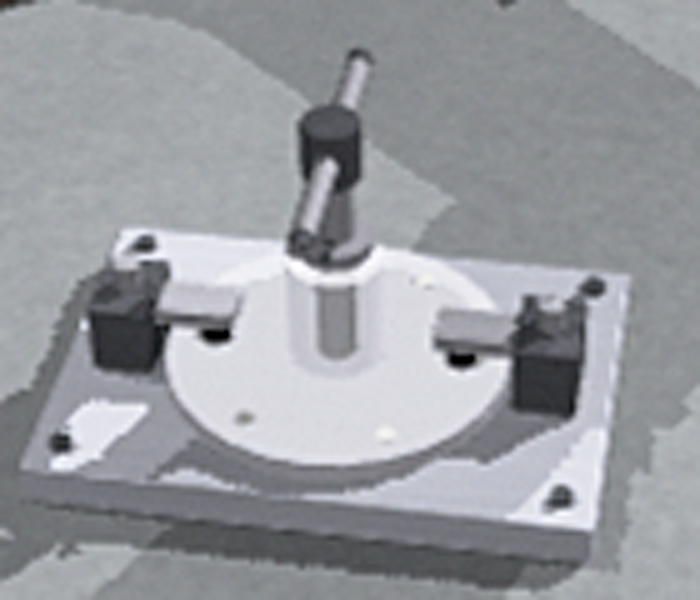

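```bash
cat > h.py <<'E'
import numpy as np
from scipy.spatial.transform import Rotation as R
def ray(K,T,u,v,z):
    d=T[:3,:3]@np.linalg.solve(K,[u,v,1.]); o=T[:3,3]; return o+d*(z-o[2])/d[2]
def wT(c,s):
    T=np.eye(4);T[:3,:3]=R.from_rotvec(s["eef_rot"]).as_matrix();T[:3,3]=s["ee_pos"];return T@c["T_tool_cam"]
E
python3 - <<'E'
from h import *
c=np.load("top0.npz");K,T=c["intrinsics"],c["cam_to_world"]
for u,v,z in[(292.5,292.75,.135),(332,242,.135),(312.5,265.5,.149),(312.9,277,.08)]:print(ray(K,T,u,v,z))
c=np.load("scene0.npz");K,T=c["intrinsics"],c["cam_to_world"]
for u,v,z in[(322,202,.135),(311.5,238.5,.135),(316.2,213.6,.149)]:print(ray(K,T,u,v,z))
print(R.from_rotvec([-1.76675496e+00, -2.59596531e+00, -1.31062244e-03]).as_matrix())
E
```

```text
[0.45074197 0.03909093 0.135     ]
[ 0.5520102  -0.04297674  0.135     ]
[ 0.50241436 -0.00243266  0.149     ]
[ 0.48912684 -0.00135485  0.08      ]
[0.45199148 0.03969352 0.135     ]
[ 0.55724254 -0.03763036  0.135     ]
[ 5.04108819e-01 -1.80080194e-04  1.49000000e-01]
[[-3.66880158e-01  9.30267924e-01 -7.33689843e-04]
 [ 9.30266709e-01  3.66880869e-01  1.50906994e-03]
 [ 1.67301612e-03 -1.28879419e-04 -9.99998592e-01]]
```

Both views agree within a few mm: bar_mid is about (0.503, -0.001) and the bar's heading about 142.5°. My plan is to centre the open gripper over the hub and push both arms with the fingers by pure yaw, reading the wrist moment as the load. First I'll move over at height.

```bash
python3 -m handwheel '[{"hand":87.6,"dp":[28.8,27.5,0],"dr":[0,0,0]},{"hand":87.6,"dp":[28.8,27.5,0],"dr":[0,0,0]},{"hand":87.6,"dp":[28.8,27.5,0],"dr":[0,0,0]},{"hand":87.6,"dp":[28.8,27.5,0],"dr":[0,0,0]},{"hand":87.6,"dp":[28.8,27.5,0],"dr":[0,0,0]},{"hand":87.6,"dp":[28.8,27.5,0],"dr":[0,0,0]},{"hand":87.6,"dp":[28.8,27.5,0],"dr":[0,0,0]},{"hand":87.6,"dp":[28.8,27.5,0],"dr":[0,0,0]},{"hand":87.6,"dp":[28.8,27.5,0],"dr":[0,0,0]},{"hand":87.6,"dp":[28.8,27.5,0],"dr":[0,0,0]},{"hand":87.6,"dp":[28.8,27.5,0],"dr":[0,0,0]},{"hand":87.6,"dp":[28.8,27.5,0],"dr":[0,0,0]},{"hand":87.6,"dp":[28.8,27.5,0],"dr":[0,0,0]},{"hand":87.6,"dp":[28.8,27.5,0],"dr":[0,0,0]},{"hand":87.6,"dp":[28.8,27.5,0],"dr":[0,0,0]},{"hand":87.6,"dp":[28.8,27.5,0],"dr":[0,0,0]},{"hand":87.6,"dp":[28.8,27.5,0],"dr":[0,0,0]},{"hand":87.6,"dp":[0,0,0],"dr":[0,0,-7]},{"hand":87.6,"dp":[0,0,0],"dr":[0,0,0]},{"hand":87.6,"dp":[0,0,0],"dr":[0,0,0]}]'
cat > look.py <<'E'
import sys,cv2
from h import *
from rig import readout,optics
s=readout.observe();c=optics.capture("wrist")
n=sys.argv[1];cv2.imwrite(f"pics/{n}.png",c["img"][:,:,::-1])
np.savez(n+".npz",T=wT(c,s),K=c["intrinsics"],img=c["img"],depth=c["depth"])
M=R.from_rotvec(s["eef_rot"]).as_matrix()
print(s["time_s"],s["ee_pos"],"yaw",np.degrees(np.arctan2(M[1,0],M[0,0])),"q6",np.degrees(s["joint_positions"][5]),s["wrist_torque"])
E
python3 look.py w1
```

```text
time_s: 1.82
ee_pos: [0.5025, -0.0007, 0.2372]
eef_rot: [-1.607, -2.698, 0.001]
ft_force: [-0.7, 0.1, -0.1]
width: 0.999
1.8167 [ 0.50248615 -0.00071158  0.23716079] yaw 118.44122845476086 q6 -83.90626049594557 [-0.08870595  0.06757025 -0.02162952]
```

```bash
sleep 1; ls pics
```

```text
scene0.png
sz.png
top0.png
tz.png
w1.png
wrist0.png
```

View pics/w1.png

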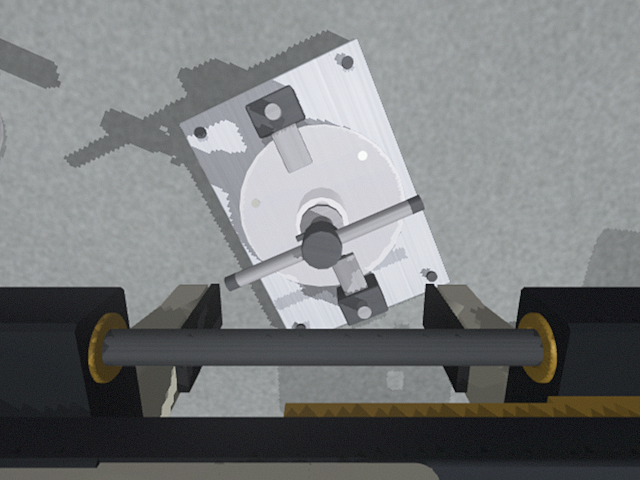

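The hub top is at about (322,243), and the bar's tips are at about (234,283) and (417,204). Next I'll measure the points and check the joints.

Run:
```python
from h import *
from rig import readout
c=np.load("w1.npz");K,T=c["K"],c["T"]
P=[ray(K,T,u,v,z) for u,v,z in[(231,283.5,.135),(421,204,.135),(322,238,.149)]]
print(P,(P[0]+P[1])/2,np.degrees(np.arctan2(*(P[0]-P[1])[[1,0]])),np.linalg.norm(P[0]-P[1]))
print(np.degrees(readout.observe()["joint_positions"]))
```

```text
[array([ 0.556868  , -0.03857038,  0.135     ]), array([0.45025613, 0.04446284, 0.135     ]), array([ 0.49619219, -0.00197293,  0.149     ])] [0.50356207 0.00294623 0.135     ] -37.91276258621712 0.13513181048794354
[ 2.22889083e+01  4.17115888e+00 -2.06226550e+01 -5.10107176e-03
 -6.52460450e+01 -8.39421836e+01]
```

```bash
python3 -m handwheel '[{"hand":87.6,"dp":[0,0,0],"dr":[0,0,-7]},{"hand":87.6,"dp":[0,0,0],"dr":[0,0,-7]},{"hand":87.6,"dp":[0,0,0],"dr":[0,0,-7]},{"hand":87.6,"dp":[0,0,0],"dr":[0,0,-7]},{"hand":87.6,"dp":[0,0,0],"dr":[0,0,-7]},{"hand":87.6,"dp":[0,0,0],"dr":[0,0,-7]},{"hand":87.6,"dp":[0,0,0],"dr":[0,0,-7]},{"hand":87.6,"dp":[0,0,0],"dr":[0,0,-7]},{"hand":87.6,"dp":[0,0,0],"dr":[0,0,-7]},{"hand":87.6,"dp":[0,0,0],"dr":[0,0,-7]},{"hand":87.6,"dp":[0,0,0],"dr":[0,0,-7]},{"hand":87.6,"dp":[0,0,0],"dr":[0,0,-7]},{"hand":87.6,"dp":[0,0,0],"dr":[0,0,-7]},{"hand":87.6,"dp":[0,0,0],"dr":[0,0,-7]},{"hand":87.6,"dp":[0,0,0],"dr":[0,0,-7]},{"hand":87.6,"dp":[0,0,0],"dr":[0,0,-7]},{"hand":87.6,"dp":[0,0,0],"dr":[0,0,-7]},{"hand":87.6,"dp":[0,0,0],"dr":[0,0,-7]},{"hand":87.6,"dp":[0,0,0],"dr":[0,0,-7]},{"hand":87.6,"dp":[0,0,0],"dr":[0,0,-7]}]'; python3 -m handwheel '[{"hand":87.6,"dp":[0,0,0],"dr":[0,0,-7]},{"hand":87.6,"dp":[0,0,0],"dr":[0,0,-7]},{"hand":87.6,"dp":[0,0,0],"dr":[0,0,-7]},{"hand":87.6,"dp":[0,0,0],"dr":[0,0,-7]},{"hand":87.6,"dp":[0,0,0],"dr":[0,0,-7]},{"hand":87.6,"dp":[0,0,0],"dr":[0,0,-5]},{"hand":87.6,"dp":[0,0,0],"dr":[0,0,0]},{"hand":87.6,"dp":[0,0,0],"dr":[0,0,0]}]'; python3 look.py w2
```

```text
time_s: 3.53
ee_pos: [0.5023, -0.0024, 0.2377]
eef_rot: [-1.989, 2.431, 0.0]
ft_force: [-0.3, -1.2, 0.3]
width: 0.999
time_s: 4.2
ee_pos: [0.5025, -0.0019, 0.2377]
eef_rot: [-2.695, 1.614, -0.0]
ft_force: [0.1, 0.3, 0.2]
width: 1.001
4.2 [ 0.50254404 -0.00194162  0.23770502] yaw -61.827215407030955 q6 95.96093600590375 [-0.16970278  0.13622073  0.06606769]
```

View pics/w2.png

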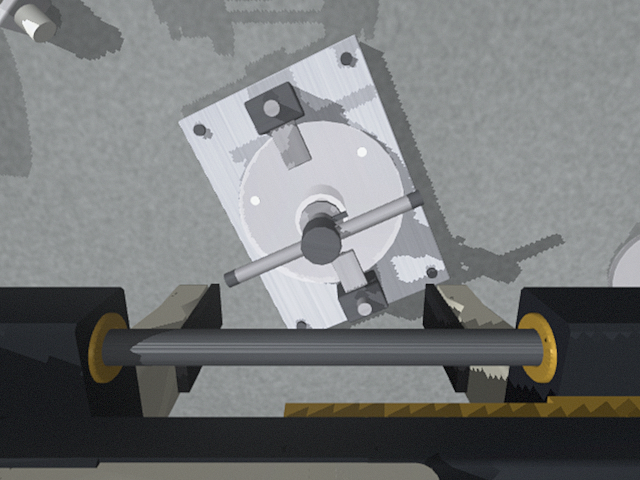

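The picture is almost the same after the half turn: tips at about (231,280) and (421,200). That means the tool axis is already close to the hub's axis. I'll average the two views.

Run:
```python
from h import *
S=[]
for n,a,b,h in[("w1",(231,283.5),(421,204),(322,245)),("w2",(231,280),(421,200),(322,242))]:
    c=np.load(n+".npz");K,T=c["K"],c["T"]
    P=[ray(K,T,*a,.135),ray(K,T,*b,.135)]
    m=(P[0]+P[1])/2;S.append(m);d=(P[0]-P[1]);print(m,np.degrees(np.arctan2(d[1],d[0]))%180,ray(K,T,*h,.149))
print(np.mean(S,0))
```

```text
[0.50356207 0.00294623 0.135     ] 142.08723741378287 [5.00142829e-01 1.65002965e-04 1.49000000e-01]
[5.03758854e-01 1.04153443e-04 1.35000000e-01] 141.90825842697427 [0.50664282 0.00251477 0.149     ]
[0.50366046 0.00152519 0.135     ]
```

```bash
python3 -m handwheel '[{"hand":87.6,"dp":[0,0,0],"dr":[0,0,-7]},{"hand":87.6,"dp":[0,0,0],"dr":[0,0,-7]},{"hand":87.6,"dp":[0,0,0],"dr":[0,0,-7]},{"hand":87.6,"dp":[0,0,0],"dr":[0,0,-7]},{"hand":87.6,"dp":[0,0,0],"dr":[0,0,-7]},{"hand":87.6,"dp":[0,0,0],"dr":[0,0,-7]},{"hand":87.6,"dp":[0,0,0],"dr":[0,0,-7]},{"hand":87.6,"dp":[0,0,0],"dr":[0,0,-7]},{"hand":87.6,"dp":[0.5,-3,0],"dr":[0,0,0]},{"hand":87.6,"dp":[0,0,25],"dr":[0,0,0]},{"hand":87.6,"dp":[0,0,25],"dr":[0,0,0]},{"hand":87.6,"dp":[0,0,0],"dr":[0,0,0]}]'; python3 look.py w3
```

```text
time_s: 5.25
ee_pos: [0.501, 0.0015, 0.1835]
eef_rot: [3.136, -0.162, -0.01]
ft_force: [-0.9, 0.0, -0.5]
width: 1.001
5.25 [0.5009839  0.00150125 0.18352569] yaw -5.908042409906212 q6 151.5370626017378 [-0.18477606  0.27902385  0.00724008]
```

View pics/w3.png

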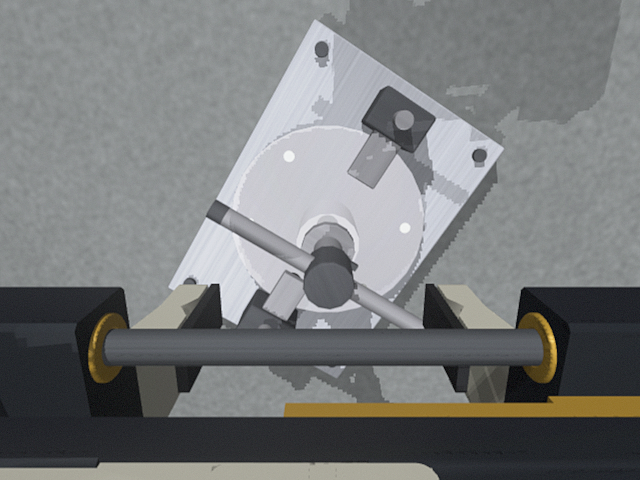

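The hub at about (329,280) sits roughly 3 mm to tool +x of the finger midline, and the bar runs about 32° ahead of the fingers. I'll correct the offset and go down.

```bash
python3 -m handwheel '[{"hand":87.6,"dp":[2.5,0,0],"dr":[0,0,0]},{"hand":87.6,"dp":[0,0,18],"dr":[0,0,0]},{"hand":87.6,"dp":[0,0,18],"dr":[0,0,0]},{"hand":87.6,"dp":[0,0,17],"dr":[0,0,0]},{"hand":87.6,"dp":[0,0,0],"dr":[0,0,0]},{"hand":87.6,"dp":[0,0,0],"dr":[0,0,0]}]'; python3 look.py w4
```

```text
time_s: 5.8
ee_pos: [0.5069, 0.0018, 0.1356]
eef_rot: [3.138, -0.152, 0.001]
ft_force: [0.3, -0.2, 0.1]
width: 1.0
5.8 [0.50685065 0.00183475 0.13557253] yaw -5.534522594170336 q6 151.97757454713116 [-0.08420749 -0.03058978 -0.03960327]
```

View pics/w4.png

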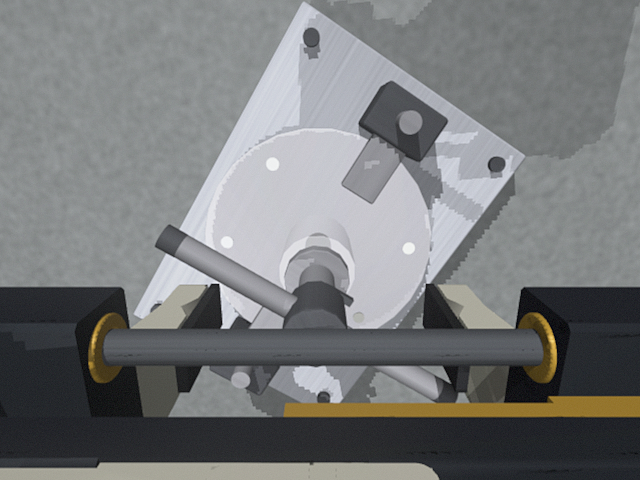

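```bash
python3 -m handwheel '[{"hand":87.6,"dp":[-2.5,0,3],"dr":[0,0,0]},{"hand":87.6,"dp":[0,0,0],"dr":[0,0,0]},{"hand":87.6,"dp":[0,0,0],"dr":[0,0,0]}]'
cat > st.py <<'E'
from h import *
from rig import readout
s=readout.observe();M=R.from_rotvec(s["eef_rot"]).as_matrix()
print("t",round(s["time_s"],2),"p",s["ee_pos"].round(4),"yaw",round(np.degrees(np.arctan2(M[1,0],M[0,0])),2),"q6",np.degrees(s["joint_positions"][5]).round(1),"F",s["ft_force"].round(1),"M",s["wrist_torque"].round(3),"tau6",round(s["joint_torque"][5],3))
E
python3 st.py; python3 -m handwheel '[{"hand":87.6,"dp":[0,0,0],"dr":[0,0,0]}]'; python3 st.py
```

```text
time_s: 6.1
ee_pos: [0.5039, 0.0022, 0.1324]
eef_rot: [-3.138, 0.15, -0.002]
ft_force: [0.3, 0.6, -0.4]
width: 0.999
t 6.1 p [0.5039 0.0022 0.1324] yaw -5.47 q6 151.9 F [ 0.3  0.6 -0.4] M [-0.161  0.072  0.038] tau6 -0.021
time_s: 6.18
ee_pos: [0.5039, 0.0022, 0.1322]
eef_rot: [-3.138, 0.15, -0.002]
ft_force: [-0.1, 0.2, -0.0]
width: 1.0
t 6.18 p [0.5039 0.0022 0.1322] yaw -5.47 q6 151.9 F [-0.1  0.2 -0. ] M [-0.145  0.052  0.044] tau6 -0.007
```

```bash
for i in 1; do python3 -m handwheel '[{"hand":87.6,"dp":[0,0,0],"dr":[0,0,6]},{"hand":87.6,"dp":[0,0,0],"dr":[0,0,6]}]'; python3 st.py;  python3 -m handwheel '[{"hand":87.6,"dp":[0,0,0],"dr":[0,0,6]},{"hand":87.6,"dp":[0,0,0],"dr":[0,0,6]}]'; python3 st.py; python3 -m handwheel '[{"hand":87.6,"dp":[0,0,0],"dr":[0,0,6]},{"hand":87.6,"dp":[0,0,0],"dr":[0,0,6]}]'; python3 st.py; python3 -m handwheel '[{"hand":87.6,"dp":[0,0,0],"dr":[0,0,0]},{"hand":87.6,"dp":[0,0,0],"dr":[0,0,0]}]'; done; python3 st.py; python3 look.py w5
```

```text
time_s: 6.35
ee_pos: [0.5038, 0.0021, 0.1319]
eef_rot: [-3.104, 0.484, -0.001]
ft_force: [0.2, -0.7, 0.9]
width: 1.006
t 6.35 p [0.5038 0.0021 0.1319] yaw -17.73 q6 139.6 F [ 0.2 -0.7  0.9] M [-0.428  0.108  0.025] tau6 2.44
time_s: 6.52
ee_pos: [0.5034, 0.0014, 0.1319]
eef_rot: [3.035, -0.806, -0.0]
ft_force: [-0.6, -4.4, 1.5]
width: 0.999
t 6.52 p [0.5034 0.0014 0.1319] yaw -29.74 q6 127.6 F [-0.6 -4.4  1.5] M [-2.029  0.46   0.227] tau6 1.861
time_s: 6.68
ee_pos: [0.5032, 0.0012, 0.1318]
eef_rot: [2.934, -1.119, -0.001]
ft_force: [-0.5, -4.1, 0.5]
width: 1.002
t 6.68 p [0.5032 0.0012 0.1318] yaw -41.74 q6 115.6 F [-0.5 -4.1  0.5] M [-1.709  0.346  0.237] tau6 1.825
time_s: 6.85
ee_pos: [0.5032, 0.0015, 0.1316]
eef_rot: [2.939, -1.107, -0.001]
ft_force: [-1.5, -4.4, 0.6]
width: 0.997
t 6.85 p [0.5032 0.0015 0.1316] yaw -41.29 q6 116.1 F [-1.5 -4.4  0.6] M [-1.67   0.673  0.158] tau6 -0.795
6.85 [0.50316763 0.00148304 0.13162435] yaw -41.28818433866932 q6 116.10030978594253 [-1.66997113  0.6725776   0.15768366]
```

View pics/w5.png

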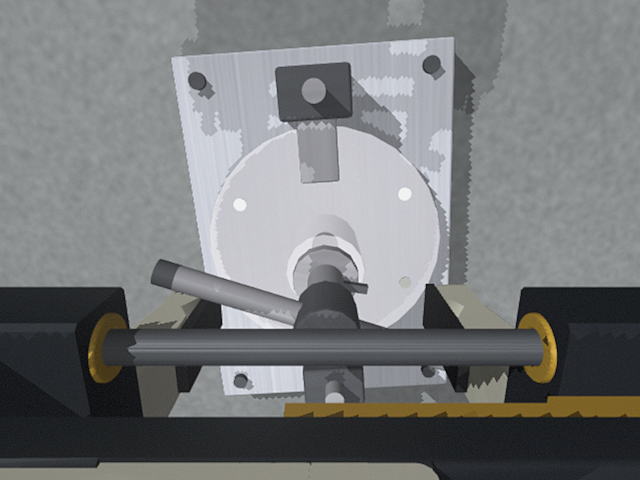

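Only the left finger is pushing: the reaction is about 4.4 N towards -y. I'll shift the tool a little in +y to balance both arms.

```bash
python3 -m handwheel '[{"hand":87.6,"dp":[0,1,0],"dr":[0,0,0]},{"hand":87.6,"dp":[0,0,0],"dr":[0,0,0]}]'; python3 st.py; python3 -m handwheel '[{"hand":87.6,"dp":[0,1,0],"dr":[0,0,0]},{"hand":87.6,"dp":[0,0,0],"dr":[0,0,0]}]'; python3 st.py;  python3 -m handwheel '[{"hand":87.6,"dp":[0,0,0],"dr":[0,0,5]},{"hand":87.6,"dp":[0,0,0],"dr":[0,0,5]},{"hand":87.6,"dp":[0,0,0],"dr":[0,0,0]}]'; python3 st.py
```

```text
time_s: 7.07
ee_pos: [0.503, 0.0014, 0.1316]
eef_rot: [-2.939, 1.109, -0.0]
ft_force: [-1.5, -3.5, 0.2]
width: 1.001
t 7.07 p [0.503  0.0014 0.1316] yaw -41.36 q6 116.1 F [-1.5 -3.5  0.2] M [-1.18   0.52   0.169] tau6 -0.125
time_s: 7.23
ee_pos: [0.5029, 0.0011, 0.1317]
eef_rot: [-2.937, 1.111, -0.001]
ft_force: [0.0, 0.2, 0.3]
width: 0.999
t 7.23 p [0.5029 0.0011 0.1317] yaw -41.42 q6 116.1 F [0.  0.2 0.3] M [-0.075 -0.056  0.152] tau6 -0.147
time_s: 7.48
ee_pos: [0.503, 0.0011, 0.1317]
eef_rot: [-2.827, 1.368, -0.001]
ft_force: [1.2, 0.5, -1.3]
width: 1.002
t 7.48 p [0.503  0.0011 0.1317] yaw -51.65 q6 105.8 F [ 1.2  0.5 -1.3] M [ 0.15  -0.353  0.236] tau6 -1.755
```

Balanced now: Mz is about 0.15 and the lateral force near 0. The first jam can't come before yaw of about -160°, so I'll run forward.

```bash
python3 -m handwheel '[{"hand":87.6,"dp":[0,0,0],"dr":[0,0,6]},{"hand":87.6,"dp":[0,0,0],"dr":[0,0,6]},{"hand":87.6,"dp":[0,0,0],"dr":[0,0,6]},{"hand":87.6,"dp":[0,0,0],"dr":[0,0,6]},{"hand":87.6,"dp":[0,0,0],"dr":[0,0,6]},{"hand":87.6,"dp":[0,0,0],"dr":[0,0,6]},{"hand":87.6,"dp":[0,0,0],"dr":[0,0,6]},{"hand":87.6,"dp":[0,0,0],"dr":[0,0,6]}]'; python3 st.py; python3 -m handwheel '[{"hand":87.6,"dp":[0,0,0],"dr":[0,0,0]}]'; python3 st.py;python3 -m handwheel '[{"hand":87.6,"dp":[0,0,0],"dr":[0,0,6]},{"hand":87.6,"dp":[0,0,0],"dr":[0,0,6]},{"hand":87.6,"dp":[0,0,0],"dr":[0,0,6]},{"hand":87.6,"dp":[0,0,0],"dr":[0,0,6]},{"hand":87.6,"dp":[0,0,0],"dr":[0,0,6]},{"hand":87.6,"dp":[0,0,0],"dr":[0,0,6]}]'; python3 st.py; python3 -m handwheel '[{"hand":87.6,"dp":[0,0,0],"dr":[0,0,0]},{"hand":87.6,"dp":[0,0,0],"dr":[0,0,0]}]'; python3 st.py
```

```text
time_s: 8.15
ee_pos: [0.5039, 0.0012, 0.1318]
eef_rot: [-2.028, 2.396, -0.002]
ft_force: [5.7, -1.8, -4.6]
width: 1.0
t 8.15 p [0.5039 0.0012 0.1318] yaw -99.53 q6 57.9 F [ 5.7 -1.8 -4.6] M [-0.308 -1.858  0.238] tau6 1.815
time_s: 8.23
ee_pos: [0.5039, 0.0012, 0.1319]
eef_rot: [-2.026, 2.397, -0.002]
ft_force: [3.3, -0.4, -2.5]
width: 0.997
t 8.23 p [0.5039 0.0012 0.1319] yaw -99.6 q6 57.9 F [ 3.3 -0.4 -2.5] M [-0.073 -1.441  0.237] tau6 -1.928
time_s: 8.73
ee_pos: [0.5038, 0.0007, 0.132]
eef_rot: [-1.19, 2.905, -0.001]
ft_force: [5.1, -3.1, -3.1]
width: 0.998
t 8.73 p [0.5038 0.0007 0.132 ] yaw -135.45 q6 22.0 F [ 5.1 -3.1 -3.1] M [-1.2   -1.862  0.269] tau6 1.813
time_s: 8.9
ee_pos: [0.5037, 0.0008, 0.132]
eef_rot: [-1.196, 2.902, -0.001]
ft_force: [3.7, -2.4, -0.8]
width: 0.997
t 8.9 p [0.5037 0.0008 0.132 ] yaw -135.2 q6 22.3 F [ 3.7 -2.4 -0.8] M [-0.767 -1.488  0.228] tau6 -0.682
```

```bash
python3 -m handwheel '[{"hand":87.6,"dp":[0,-1,0],"dr":[0,0,0]},{"hand":87.6,"dp":[0,-1,0],"dr":[0,0,0]},{"hand":87.6,"dp":[0,0,0],"dr":[0,0,0]}]'; python3 st.py; python3 -m handwheel '[{"hand":87.6,"dp":[0,0,0],"dr":[0,0,5]},{"hand":87.6,"dp":[0,0,0],"dr":[0,0,5]},{"hand":87.6,"dp":[0,0,0],"dr":[0,0,0]}]'; python3 st.py; python3 -m handwheel '[{"hand":87.6,"dp":[0,0,0],"dr":[0,0,0]}]'; python3 st.py
```

```text
time_s: 9.15
ee_pos: [0.5041, -0.0004, 0.1318]
eef_rot: [-1.192, 2.906, 0.001]
ft_force: [1.9, 2.8, 0.9]
width: 1.002
t 9.15 p [ 5.041e-01 -4.000e-04  1.318e-01] yaw -135.38 q6 22.4 F [1.9 2.8 0.9] M [ 0.797 -0.398  0.157] tau6 -0.093
time_s: 9.4
ee_pos: [0.504, -0.0006, 0.1318]
eef_rot: [-0.928, 3.001, 0.0]
ft_force: [2.2, 1.3, 0.8]
width: 0.998
t 9.4 p [ 0.504  -0.0006  0.1318] yaw -145.62 q6 12.1 F [2.2 1.3 0.8] M [ 0.503 -0.762  0.204] tau6 -1.755
time_s: 9.48
ee_pos: [0.504, -0.0006, 0.1317]
eef_rot: [-0.937, 2.998, 0.0]
ft_force: [2.4, 1.9, 1.4]
width: 0.999
t 9.48 p [ 0.504  -0.0006  0.1317] yaw -145.27 q6 12.4 F [2.4 1.9 1.4] M [ 0.563 -0.788  0.176] tau6 -0.679
```

```bash
python3 -m handwheel '[{"hand":87.6,"dp":[0,0,0],"dr":[0,0,5]},{"hand":87.6,"dp":[0,0,0],"dr":[0,0,5]},{"hand":87.6,"dp":[0,0,0],"dr":[0,0,0]}]' >/dev/null; python3 st.py
```

```text
t 9.73 p [ 0.504  -0.0007  0.1317] yaw -155.5 q6 2.2 F [1.6 0.9 1. ] M [ 0.519 -0.845  0.194] tau6 -1.764
```

```bash
python3 -m handwheel '[{"hand":87.6,"dp":[0,0,0],"dr":[0,0,5]},{"hand":87.6,"dp":[0,0,0],"dr":[0,0,0]}]'>/dev/null; python3 st.py
```

```text
t 9.9 p [ 0.504  -0.0007  0.1317] yaw -160.4 q6 -2.7 F [ 2.1  1.3 -0.6] M [ 0.513 -0.986  0.225] tau6 -1.484
```

```bash
python3 -m handwheel '[{"hand":87.6,"dp":[0,0,0],"dr":[0,0,4]},{"hand":87.6,"dp":[0,0,0],"dr":[0,0,0]}]'>/dev/null; python3 st.py
```

```text
t 10.07 p [ 0.5039 -0.0008  0.1316] yaw -164.31 q6 -6.6 F [ 3.5  0.3 -0.7] M [ 0.556 -0.972  0.201] tau6 -1.236
```

```bash
cat > g.py <<'E'
import sys
exec(open("st.py").read())
sys.exit(abs(s["wrist_torque"][2])>0.29)
E
python3 -m handwheel '[{"hand":87.6,"dp":[0,0,0],"dr":[0,0,4]},{"hand":87.6,"dp":[0,0,0],"dr":[0,0,0]}]'>/dev/null; python3 g.py && python3 -m handwheel '[{"hand":87.6,"dp":[0,0,0],"dr":[0,0,4]},{"hand":87.6,"dp":[0,0,0],"dr":[0,0,0]}]'>/dev/null && python3 g.py && python3 -m handwheel '[{"hand":87.6,"dp":[0,0,0],"dr":[0,0,4]},{"hand":87.6,"dp":[0,0,0],"dr":[0,0,0]}]'>/dev/null && python3 g.py
```

```text
t 10.23 p [ 0.5038 -0.0008  0.1316] yaw -168.32 q6 -10.6 F [ 3.7  1.1 -0.1] M [ 0.579 -0.942  0.19 ] tau6 -1.201False
```

```bash
sed -i 's/sys.exit(\(.*\))$/sys.exit(int(\1))/' g.py
python3 -m handwheel '[{"hand":87.6,"dp":[0,0,0],"dr":[0,0,4]},{"hand":87.6,"dp":[0,0,0],"dr":[0,0,0]}]'>/dev/null; python3 g.py && python3 -m handwheel '[{"hand":87.6,"dp":[0,0,0],"dr":[0,0,4]},{"hand":87.6,"dp":[0,0,0],"dr":[0,0,0]}]'>/dev/null && python3 g.py && python3 -m handwheel '[{"hand":87.6,"dp":[0,0,0],"dr":[0,0,4]},{"hand":87.6,"dp":[0,0,0],"dr":[0,0,0]}]'>/dev/null && python3 g.py
```

```text
t 10.4 p [ 0.5038 -0.0008  0.1316] yaw -172.32 q6 -14.6 F [2.4 0.9 0.1] M [ 0.582 -0.799  0.244] tau6 -1.275
t 10.57 p [ 0.5037 -0.0008  0.1316] yaw -176.31 q6 -18.6 F [0.8 1.9 1. ] M [ 0.58  -0.63   0.328] tau6 -1.341
```

```bash
python3 -m handwheel '[{"hand":87.6,"dp":[0,0,0],"dr":[0,0,0]}]'>/dev/null; python3 g.py; python3 -m handwheel '[{"hand":87.6,"dp":[0,0,0],"dr":[0,0,1]},{"hand":87.6,"dp":[0,0,0],"dr":[0,0,0]}]'>/dev/null; python3 g.py;  python3 -m handwheel '[{"hand":87.6,"dp":[0,0,0],"dr":[0,0,0]}]'>/dev/null; python3 g.py
```

```text
t 10.65 p [ 0.5037 -0.0009  0.1316] yaw -176.15 q6 -18.4 F [1.  1.9 1.5] M [ 0.597 -0.64   0.303] tau6 -0.606
t 10.82 p [ 0.5037 -0.0009  0.1316] yaw -177.39 q6 -19.7 F [2.  1.7 0.7] M [ 0.515 -0.466  0.295] tau6 -0.471
t 10.9 p [ 0.5037 -0.0009  0.1316] yaw -177.37 q6 -19.7 F [1.4 1.6 1.5] M [ 0.607 -0.475  0.37 ] tau6 -0.375
```

The load has risen: Mz is about 0.33 against about 0.2 when free, which puts jam 1 at a turn of about 2.5. Now I'll release, lift, swing to the far sides of the arms and lower.

```bash
python3 -m handwheel '[{"hand":87.6,"dp":[0,0,0],"dr":[0,0,-6]},{"hand":87.6,"dp":[0,0,0],"dr":[0,0,-6]},{"hand":87.6,"dp":[0,0,0],"dr":[0,0,-6]},{"hand":87.6,"dp":[0,0,0],"dr":[0,0,0]},{"hand":87.6,"dp":[0,0,-20],"dr":[0,0,0]},{"hand":87.6,"dp":[0,0,-20],"dr":[0,0,0]},{"hand":87.6,"dp":[0,0,0],"dr":[0,0,0]}]'; python3 look.py w6; python3 -m handwheel '[{"hand":87.6,"dp":[0,0,0],"dr":[0,0,7]},{"hand":87.6,"dp":[0,0,0],"dr":[0,0,7]},{"hand":87.6,"dp":[0,0,0],"dr":[0,0,7]},{"hand":87.6,"dp":[0,0,0],"dr":[0,0,7]},{"hand":87.6,"dp":[0,0,0],"dr":[0,0,7]},{"hand":87.6,"dp":[0,0,0],"dr":[0,0,7]},{"hand":87.6,"dp":[0,0,0],"dr":[0,0,7]},{"hand":87.6,"dp":[0,0,0],"dr":[0,0,7]},{"hand":87.6,"dp":[0,0,0],"dr":[0,0,7]},{"hand":87.6,"dp":[0,0,0],"dr":[0,0,0]},{"hand":87.6,"dp":[0,0,0],"dr":[0,0,0]}]'; python3 look.py w7
```

```text
time_s: 11.48
ee_pos: [0.505, -0.0009, 0.1746]
eef_rot: [-0.555, 3.089, -0.0]
ft_force: [2.0, 0.1, 0.7]
width: 1.002
11.4833 [ 0.50495074 -0.00088983  0.17455634] yaw -159.62558595710348 q6 -1.9307737283671313 [ 0.08089765 -0.02165342  0.01349085]
time_s: 12.45
ee_pos: [0.5031, -0.0011, 0.1708]
eef_rot: [-1.134, -2.928, 0.002]
ft_force: [0.3, 0.6, -1.0]
width: 0.996
12.45 [ 0.50305603 -0.00112957  0.17079186] yaw 137.6530087208002 q6 -64.60967881522944 [-0.0173975   0.09794701 -0.02007071]
```

View pics/w7.png

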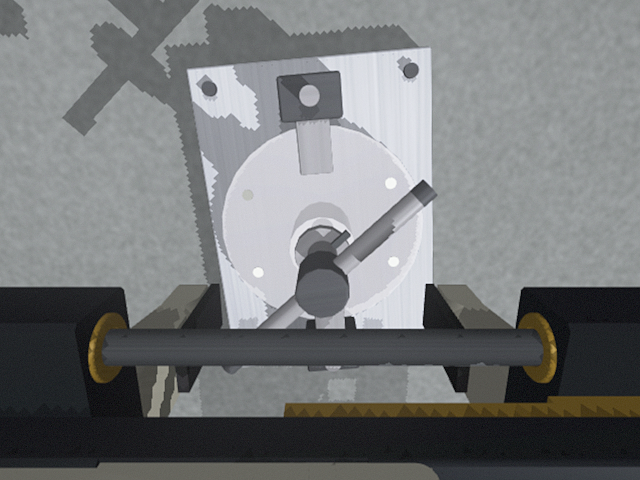

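View pics/w6.png

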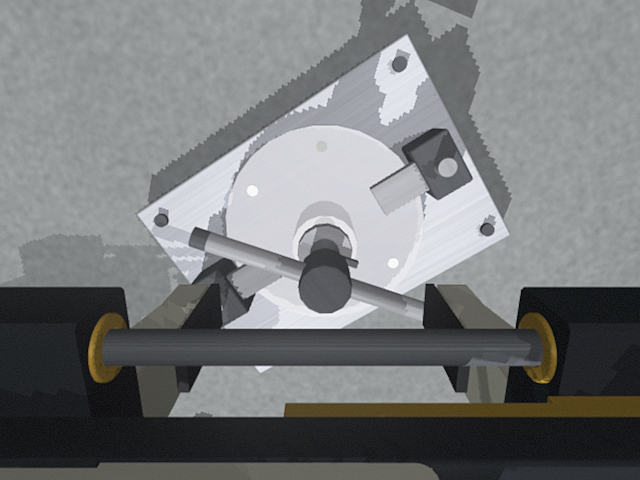

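The bar sits clear of the fingers in w7 (tip at (425,190)), and the fingers are now on the leading side. I'll lower and back off: 18 rows of -7° takes the yaw to about -96°, which should turn the tap back about 90°.

```bash
python3 -m handwheel '[{"hand":87.6,"dp":[0,0,20],"dr":[0,0,0]},{"hand":87.6,"dp":[0,0,19],"dr":[0,0,0]},{"hand":87.6,"dp":[0,0,0],"dr":[0,0,0]},{"hand":87.6,"dp":[0,0,0],"dr":[0,0,-7]},{"hand":87.6,"dp":[0,0,0],"dr":[0,0,-7]},{"hand":87.6,"dp":[0,0,0],"dr":[0,0,-7]},{"hand":87.6,"dp":[0,0,0],"dr":[0,0,-7]},{"hand":87.6,"dp":[0,0,0],"dr":[0,0,-7]},{"hand":87.6,"dp":[0,0,0],"dr":[0,0,0]}]'; python3 st.py;python3 -m handwheel '[{"hand":87.6,"dp":[0,0,0],"dr":[0,0,-7]},{"hand":87.6,"dp":[0,0,0],"dr":[0,0,-7]},{"hand":87.6,"dp":[0,0,0],"dr":[0,0,-7]},{"hand":87.6,"dp":[0,0,0],"dr":[0,0,-7]},{"hand":87.6,"dp":[0,0,0],"dr":[0,0,-7]},{"hand":87.6,"dp":[0,0,0],"dr":[0,0,-7]},{"hand":87.6,"dp":[0,0,0],"dr":[0,0,0]}]'; python3 st.py
```

```text
time_s: 13.25
ee_pos: [0.5044, -0.0005, 0.1335]
eef_rot: [0.193, 3.135, 0.001]
ft_force: [0.7, 1.2, 1.0]
width: 1.0
t 13.25 p [ 5.044e-01 -5.000e-04  1.335e-01] yaw 172.96 q6 -29.3 F [0.7 1.2 1. ] M [ 0.586  0.004 -0.252] tau6 2.447
time_s: 13.83
ee_pos: [0.5042, -0.0004, 0.1334]
eef_rot: [-0.936, 2.998, 0.0]
ft_force: [-0.3, 2.8, 3.2]
width: 1.001
t 13.83 p [ 5.042e-01 -4.000e-04  1.334e-01] yaw -145.3 q6 12.4 F [-0.3  2.8  3.2] M [ 0.997  0.505 -0.22 ] tau6 2.51
```

```bash
python3 -m handwheel '[{"hand":87.6,"dp":[0,0,0],"dr":[0,0,-7]},{"hand":87.6,"dp":[0,0,0],"dr":[0,0,-7]},{"hand":87.6,"dp":[0,0,0],"dr":[0,0,-7]},{"hand":87.6,"dp":[0,0,0],"dr":[0,0,-7]},{"hand":87.6,"dp":[0,0,0],"dr":[0,0,-7]},{"hand":87.6,"dp":[0,0,0],"dr":[0,0,-7]},{"hand":87.6,"dp":[0,0,0],"dr":[0,0,-7]},{"hand":87.6,"dp":[0,0,0],"dr":[0,0,-4]},{"hand":87.6,"dp":[0,0,0],"dr":[0,0,0]},{"hand":87.6,"dp":[0,0,0],"dr":[0,0,0]}]'; python3 st.py; python3 -m handwheel '[{"hand":87.6,"dp":[0,0,0],"dr":[0,0,7]},{"hand":87.6,"dp":[0,0,0],"dr":[0,0,7]},{"hand":87.6,"dp":[0,0,0],"dr":[0,0,0]},{"hand":87.6,"dp":[0,0,-20],"dr":[0,0,0]},{"hand":87.6,"dp":[0,0,-20],"dr":[0,0,0]},{"hand":87.6,"dp":[0,0,0],"dr":[0,0,0]}]'; python3 look.py w8
```

```text
time_s: 14.67
ee_pos: [0.5038, -0.0008, 0.1329]
eef_rot: [-2.165, 2.276, -0.0]
ft_force: [-0.8, 2.3, 2.3]
width: 0.999
t 14.67 p [ 0.5038 -0.0008  0.1329] yaw -92.85 q6 64.9 F [-0.8  2.3  2.3] M [ 0.508  0.454 -0.216] tau6 0.567
time_s: 15.17
ee_pos: [0.5056, -0.0007, 0.176]
eef_rot: [-1.88, 2.512, -0.004]
ft_force: [0.9, 0.1, 0.7]
width: 0.999
15.1667 [ 0.50564947 -0.00074339  0.17596246] yaw -106.38484159757766 q6 51.28661378139359 [-0.0548512  -0.05188276  0.03191318]
```

View pics/w8.png

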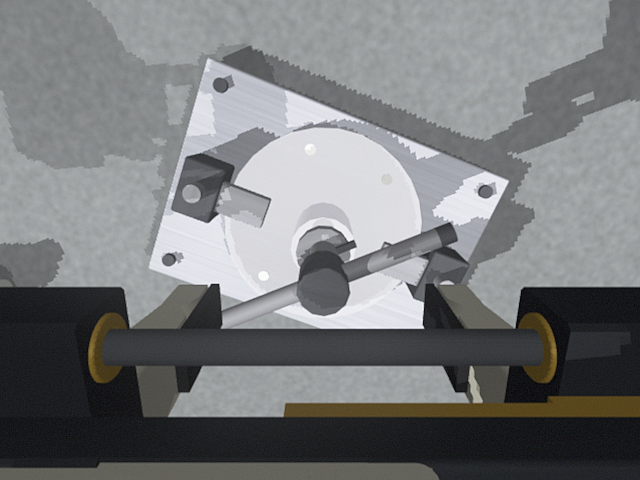

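Run:
```python
from h import *
for n,a,b in[("w2",(421,200),(231,280)),("w6",(197,238),(420,310)),("w7",(429,190),(265,325)),("w8",(447,232),(225,318))]:
    c=np.load(n+".npz");K,T=c["K"],c["T"]
    P=[ray(K,T,*a,.134),ray(K,T,*b,.134)];d=P[0]-P[1];print(n,P[0],np.degrees(np.arctan2(d[1],d[0]))%180)
```

```text
w2 [ 0.55683319 -0.0418496   0.134     ] 141.90825842697427
w6 [0.56982721 0.00276123 0.134     ] 1.325052799205104
w7 [0.43593338 0.00075805 0.134     ] 179.10161470296305
w8 [ 0.51159108 -0.06390921  0.134     ] 96.25068242474748
```

Run:
```python
import cv2,numpy as np
o=[]
for n in["w2","w6","w8"]:
    a=cv2.imread(f"pics/{n}.png")[180:320,270:400];o.append(cv2.resize(a,(260,280),interpolation=cv2.INTER_CUBIC))
cv2.imwrite("pics/pin.png",np.hstack(o))
```

```text
(no output)
```

View pics/pin.png

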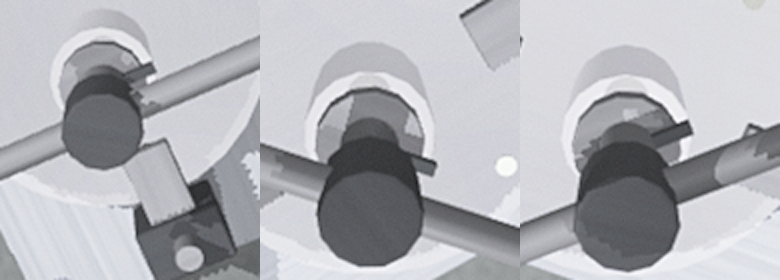

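The bar headings are about 0° in w6 and 96° in w8, so it backed off about 96°. Even with 0.1 rad of rest twist either way that is at least 1.47 rad. I'll swing back to the trailing side and go forward.

```bash
python3 -m handwheel '[{"hand":87.6,"dp":[0,0,0],"dr":[0,0,-7]},{"hand":87.6,"dp":[0,0,0],"dr":[0,0,-7]},{"hand":87.6,"dp":[0,0,0],"dr":[0,0,-7]},{"hand":87.6,"dp":[0,0,0],"dr":[0,0,-7]},{"hand":87.6,"dp":[0,0,0],"dr":[0,0,-7]},{"hand":87.6,"dp":[0,0,0],"dr":[0,0,-7]},{"hand":87.6,"dp":[0,0,0],"dr":[0,0,-7]},{"hand":87.6,"dp":[0,0,0],"dr":[0,0,-7]},{"hand":87.6,"dp":[0,0,0],"dr":[0,0,0]},{"hand":87.6,"dp":[0,0,20],"dr":[0,0,0]},{"hand":87.6,"dp":[0,0,21],"dr":[0,0,0]},{"hand":87.6,"dp":[0,0,0],"dr":[0,0,0]}]'; python3 st.py; python3 -m handwheel '[{"hand":87.6,"dp":[0,0,0],"dr":[0,0,6]},{"hand":87.6,"dp":[0,0,0],"dr":[0,0,6]},{"hand":87.6,"dp":[0,0,0],"dr":[0,0,6]},{"hand":87.6,"dp":[0,0,0],"dr":[0,0,6]},{"hand":87.6,"dp":[0,0,0],"dr":[0,0,6]},{"hand":87.6,"dp":[0,0,0],"dr":[0,0,0]}]'; python3 st.py
```

```text
time_s: 16.22
ee_pos: [0.5011, -0.0016, 0.1279]
eef_rot: [2.835, -1.345, -0.008]
ft_force: [-0.9, -0.1, -0.4]
width: 1.003
t 16.22 p [ 0.5011 -0.0016  0.1279] yaw -50.74 q6 107.0 F [-0.9 -0.1 -0.4] M [-0.224  0.285  0.012] tau6 0.019
time_s: 16.72
ee_pos: [0.5036, -0.0012, 0.132]
eef_rot: [2.391, -2.037, 0.0]
ft_force: [0.5, -1.7, -0.6]
width: 0.998
t 16.72 p [ 0.5036 -0.0012  0.132 ] yaw -80.87 q6 76.8 F [ 0.5 -1.7 -0.6] M [-0.513  0.185  0.199] tau6 -2.105
```

```bash
python3 -m handwheel '[{"hand":87.6,"dp":[0,0,0],"dr":[0,0,6]},{"hand":87.6,"dp":[0,0,0],"dr":[0,0,6]},{"hand":87.6,"dp":[0,0,0],"dr":[0,0,6]},{"hand":87.6,"dp":[0,0,0],"dr":[0,0,6]},{"hand":87.6,"dp":[0,0,0],"dr":[0,0,6]},{"hand":87.6,"dp":[0,0,0],"dr":[0,0,6]},{"hand":87.6,"dp":[0,0,0],"dr":[0,0,6]},{"hand":87.6,"dp":[0,0,0],"dr":[0,0,6]},{"hand":87.6,"dp":[0,0,0],"dr":[0,0,6]},{"hand":87.6,"dp":[0,0,0],"dr":[0,0,6]},{"hand":87.6,"dp":[0,0,0],"dr":[0,0,6]},{"hand":87.6,"dp":[0,0,0],"dr":[0,0,6]},{"hand":87.6,"dp":[0,0,0],"dr":[0,0,6]},{"hand":87.6,"dp":[0,0,0],"dr":[0,0,0]}]' >/dev/null; python3 g.py && python3 -m handwheel '[{"hand":87.6,"dp":[0,0,0],"dr":[0,0,5]},{"hand":87.6,"dp":[0,0,0],"dr":[0,0,5]},{"hand":87.6,"dp":[0,0,0],"dr":[0,0,0]}]'>/dev/null && python3 g.py &&  python3 -m handwheel '[{"hand":87.6,"dp":[0,0,0],"dr":[0,0,5]},{"hand":87.6,"dp":[0,0,0],"dr":[0,0,0]}]'>/dev/null && python3 g.py && python3 -m handwheel '[{"hand":87.6,"dp":[0,0,0],"dr":[0,0,5]},{"hand":87.6,"dp":[0,0,0],"dr":[0,0,0]}]'>/dev/null && python3 g.py && python3 -m handwheel '[{"hand":87.6,"dp":[0,0,0],"dr":[0,0,5]},{"hand":87.6,"dp":[0,0,0],"dr":[0,0,0]}]'>/dev/null && python3 g.py
```

```text
t 17.88 p [ 0.5031 -0.0008  0.1315] yaw -158.65 q6 -0.9 F [-2.5  1.  -2.2] M [0.538 0.845 0.241] tau6 -2.123
t 18.13 p [ 0.5031 -0.0008  0.1314] yaw -168.44 q6 -10.7 F [-2.4  1.7 -2.5] M [0.716 1.002 0.181] tau6 -1.78
t 18.3 p [ 0.5032 -0.0008  0.1314] yaw -173.35 q6 -15.6 F [-1.6  1.9 -2.2] M [0.838 1.093 0.18 ] tau6 -1.491
t 18.47 p [ 0.5034 -0.0007  0.1315] yaw -178.33 q6 -20.6 F [-2.2  2.6 -2. ] M [0.921 0.998 0.156] tau6 -1.488
t 18.63 p [ 0.5036 -0.0008  0.1315] yaw 176.68 q6 -25.6 F [-2.   2.7 -1.7] M [0.895 0.893 0.215] tau6 -1.485
```

Jam 1 is cleared: still free at ψ=183° with Mz about 0.2. I'll move on towards the second window.

```bash
python3 -m handwheel '[{"hand":87.6,"dp":[0,0,0],"dr":[0,0,5]},{"hand":87.6,"dp":[0,0,0],"dr":[0,0,5]},{"hand":87.6,"dp":[0,0,0],"dr":[0,0,0]}]'>/dev/null; python3 g.py && python3 -m handwheel '[{"hand":87.6,"dp":[0,0,0],"dr":[0,0,6]},{"hand":87.6,"dp":[0,0,0],"dr":[0,0,6]},{"hand":87.6,"dp":[0,0,0],"dr":[0,0,6]},{"hand":87.6,"dp":[0,0,0],"dr":[0,0,6]},{"hand":87.6,"dp":[0,0,0],"dr":[0,0,0]}]'>/dev/null && python3 g.py &&  python3 -m handwheel '[{"hand":87.6,"dp":[0,0,0],"dr":[0,0,6]},{"hand":87.6,"dp":[0,0,0],"dr":[0,0,6]},{"hand":87.6,"dp":[0,0,0],"dr":[0,0,6]},{"hand":87.6,"dp":[0,0,0],"dr":[0,0,6]},{"hand":87.6,"dp":[0,0,0],"dr":[0,0,0]}]'>/dev/null && python3 g.py
```

```text
t 18.88 p [ 0.5037 -0.0008  0.1316] yaw 166.69 q6 -35.6 F [-1.8  1.8 -2.5] M [0.769 0.813 0.198] tau6 -1.786
t 19.3 p [ 0.5039 -0.0009  0.1316] yaw 142.68 q6 -59.6 F [-0.2  1.5 -1.9] M [0.493 0.55  0.228] tau6 -2.149
t 19.72 p [ 0.5038 -0.001   0.1315] yaw 118.74 q6 -83.5 F [-0.6  0.8 -3.5] M [0.263 0.519 0.197] tau6 -2.154
```

```bash
python3 -m handwheel '[{"hand":87.6,"dp":[0,0,0],"dr":[0,0,5]},{"hand":87.6,"dp":[0,0,0],"dr":[0,0,0]}]'>/dev/null; python3 g.py && python3 -m handwheel '[{"hand":87.6,"dp":[0,0,0],"dr":[0,0,4]},{"hand":87.6,"dp":[0,0,0],"dr":[0,0,0]}]'>/dev/null && python3 g.py &&  python3 -m handwheel '[{"hand":87.6,"dp":[0,0,0],"dr":[0,0,4]},{"hand":87.6,"dp":[0,0,0],"dr":[0,0,0]}]'>/dev/null && python3 g.py && python3 -m handwheel '[{"hand":87.6,"dp":[0,0,0],"dr":[0,0,4]},{"hand":87.6,"dp":[0,0,0],"dr":[0,0,0]}]'>/dev/null && python3 g.py && python3 -m handwheel '[{"hand":87.6,"dp":[0,0,0],"dr":[0,0,4]},{"hand":87.6,"dp":[0,0,0],"dr":[0,0,0]}]'>/dev/null && python3 g.py && python3 -m handwheel '[{"hand":87.6,"dp":[0,0,0],"dr":[0,0,4]},{"hand":87.6,"dp":[0,0,0],"dr":[0,0,0]}]'>/dev/null && python3 g.py
```

```text
t 19.88 p [ 0.5038 -0.001   0.1315] yaw 113.83 q6 -88.4 F [-1.4  0.6 -3.4] M [0.282 0.437 0.236] tau6 -1.511
t 20.05 p [ 0.5038 -0.001   0.1315] yaw 109.84 q6 -92.4 F [-2.2  0.8 -3.2] M [0.229 0.496 0.212] tau6 -1.248
t 20.22 p [ 0.5037 -0.001   0.1315] yaw 105.79 q6 -96.5 F [-2.   0.4 -2.9] M [0.217 0.46  0.17 ] tau6 -1.236
t 20.38 p [ 0.5037 -0.001   0.1315] yaw 101.75 q6 -100.5 F [-1.3  0.1 -3.4] M [0.096 0.505 0.219] tau6 -1.234
t 20.55 p [ 0.5038 -0.001   0.1316] yaw 97.73 q6 -104.6 F [-1.   0.2 -3.9] M [0.101 0.515 0.223] tau6 -1.214
t 20.72 p [ 0.5037 -0.0009  0.1316] yaw 93.71 q6 -108.6 F [-1.5  1.  -1.8] M [0.267 0.57  0.275] tau6 -1.285
```

```bash
python3 -m handwheel '[{"hand":87.6,"dp":[0,0,0],"dr":[0,0,3]},{"hand":87.6,"dp":[0,0,0],"dr":[0,0,0]}]'>/dev/null; python3 g.py;python3 -m handwheel '[{"hand":87.6,"dp":[0,0,0],"dr":[0,0,0]}]'>/dev/null; python3 g.py
```

```text
t 20.88 p [ 0.5037 -0.0008  0.1316] yaw 90.75 q6 -111.5 F [-2.3  1.9 -1.7] M [0.452 0.738 0.283] tau6 -1.087
t 20.97 p [ 0.5037 -0.0008  0.1316] yaw 90.85 q6 -111.4 F [-2.3  1.4 -2.7] M [0.443 0.772 0.27 ] tau6 -0.502
```

```bash
python3 -m handwheel '[{"hand":87.6,"dp":[0,0,0],"dr":[0,0,2]},{"hand":87.6,"dp":[0,0,0],"dr":[0,0,0]}]'>/dev/null; python3 g.py;python3 -m handwheel '[{"hand":87.6,"dp":[0,0,0],"dr":[0,0,0]}]'>/dev/null; python3 g.py
```

```text
t 21.13 p [ 0.5037 -0.0008  0.1316] yaw 88.68 q6 -113.6 F [-1.4  2.2 -1.8] M [0.569 0.769 0.359] tau6 -0.836
t 21.22 p [ 0.5037 -0.0008  0.1316] yaw 88.74 q6 -113.5 F [-3.2  2.5 -2.1] M [0.583 0.824 0.358] tau6 -0.465
```

Jam 2 is found: Mz is about 0.36 and rising, near a turn of 4.1. Same manoeuvre again.

```bash
python3 -m handwheel '[{"hand":87.6,"dp":[0,0,0],"dr":[0,0,-6]},{"hand":87.6,"dp":[0,0,0],"dr":[0,0,-6]},{"hand":87.6,"dp":[0,0,0],"dr":[0,0,-6]},{"hand":87.6,"dp":[0,0,0],"dr":[0,0,0]},{"hand":87.6,"dp":[0,0,-20],"dr":[0,0,0]},{"hand":87.6,"dp":[0,0,-20],"dr":[0,0,0]},{"hand":87.6,"dp":[0,0,0],"dr":[0,0,0]}]'; python3 look.py w9; python3 -m handwheel '[{"hand":87.6,"dp":[0,0,0],"dr":[0,0,7]},{"hand":87.6,"dp":[0,0,0],"dr":[0,0,7]},{"hand":87.6,"dp":[0,0,0],"dr":[0,0,7]},{"hand":87.6,"dp":[0,0,0],"dr":[0,0,7]},{"hand":87.6,"dp":[0,0,0],"dr":[0,0,7]},{"hand":87.6,"dp":[0,0,0],"dr":[0,0,7]},{"hand":87.6,"dp":[0,0,0],"dr":[0,0,7]},{"hand":87.6,"dp":[0,0,0],"dr":[0,0,7]},{"hand":87.6,"dp":[0,0,0],"dr":[0,0,0]},{"hand":87.6,"dp":[0,0,0],"dr":[0,0,0]}]'; python3 look.py w10
```

```text
time_s: 21.8
ee_pos: [0.5066, -0.0005, 0.1757]
eef_rot: [1.877, 2.513, 0.008]
ft_force: [0.2, 0.1, 1.0]
width: 1.003
21.8 [ 0.50661195 -0.000543    0.17567042] yaw 106.46641877284394 q6 -95.86622766405897 [ 0.00904149 -0.20586687 -0.01332735]
time_s: 22.68
ee_pos: [0.5038, -0.001, 0.1713]
eef_rot: [2.839, 1.345, -0.0]
ft_force: [0.8, 0.2, 0.1]
width: 0.998
22.6833 [ 0.50382068 -0.00096993  0.17132973] yaw 50.69604519334001 q6 -151.58034302258835 [-0.0797589   0.00923554  0.05222624]
```

View pics/w10.png

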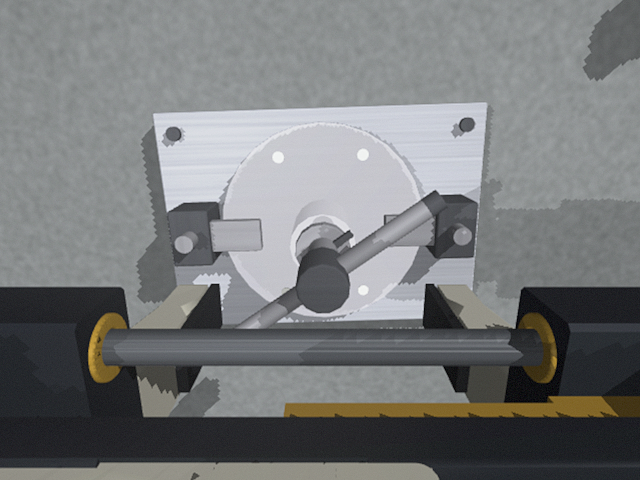

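View pics/w9.png

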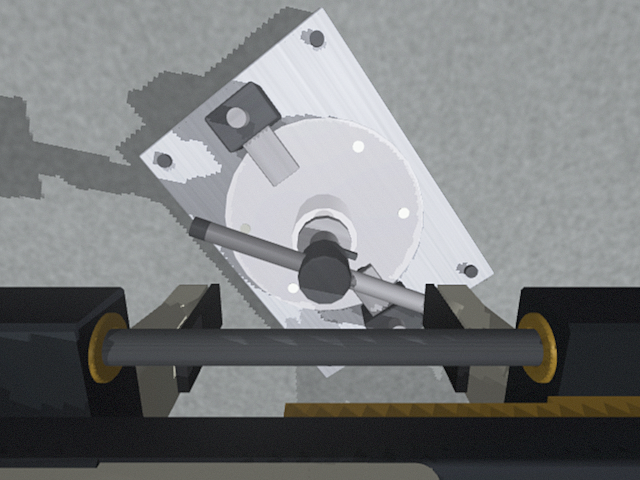

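The fingers are clear of the bar on the leading side (tip at (435,200)). I'll lower and back off.

```bash
python3 -m handwheel '[{"hand":87.6,"dp":[0,0,20],"dr":[0,0,0]},{"hand":87.6,"dp":[0,0,19],"dr":[0,0,0]},{"hand":87.6,"dp":[0,0,0],"dr":[0,0,0]},{"hand":87.6,"dp":[0,0,0],"dr":[0,0,-7]},{"hand":87.6,"dp":[0,0,0],"dr":[0,0,-7]},{"hand":87.6,"dp":[0,0,0],"dr":[0,0,-7]},{"hand":87.6,"dp":[0,0,0],"dr":[0,0,-7]},{"hand":87.6,"dp":[0,0,0],"dr":[0,0,-7]},{"hand":87.6,"dp":[0,0,0],"dr":[0,0,0]}]' >/dev/null; python3 st.py;python3 -m handwheel '[{"hand":87.6,"dp":[0,0,0],"dr":[0,0,-7]},{"hand":87.6,"dp":[0,0,0],"dr":[0,0,-7]},{"hand":87.6,"dp":[0,0,0],"dr":[0,0,-7]},{"hand":87.6,"dp":[0,0,0],"dr":[0,0,-7]},{"hand":87.6,"dp":[0,0,0],"dr":[0,0,-7]},{"hand":87.6,"dp":[0,0,0],"dr":[0,0,-7]},{"hand":87.6,"dp":[0,0,0],"dr":[0,0,0]}]'>/dev/null; python3 st.py;  python3 -m handwheel '[{"hand":87.6,"dp":[0,0,0],"dr":[0,0,-7]},{"hand":87.6,"dp":[0,0,0],"dr":[0,0,-7]},{"hand":87.6,"dp":[0,0,0],"dr":[0,0,-7]},{"hand":87.6,"dp":[0,0,0],"dr":[0,0,-7]},{"hand":87.6,"dp":[0,0,0],"dr":[0,0,-7]},{"hand":87.6,"dp":[0,0,0],"dr":[0,0,-7]},{"hand":87.6,"dp":[0,0,0],"dr":[0,0,-7]},{"hand":87.6,"dp":[0,0,0],"dr":[0,0,-2]},{"hand":87.6,"dp":[0,0,0],"dr":[0,0,0]},{"hand":87.6,"dp":[0,0,0],"dr":[0,0,0]}]'>/dev/null; python3 st.py; python3 -m handwheel '[{"hand":87.6,"dp":[0,0,0],"dr":[0,0,7]},{"hand":87.6,"dp":[0,0,0],"dr":[0,0,7]},{"hand":87.6,"dp":[0,0,0],"dr":[0,0,0]},{"hand":87.6,"dp":[0,0,-20],"dr":[0,0,0]},{"hand":87.6,"dp":[0,0,-20],"dr":[0,0,0]},{"hand":87.6,"dp":[0,0,0],"dr":[0,0,0]}]'; python3 look.py w11
```

```text
t 23.48 p [ 0.5039 -0.0011  0.1333] yaw 85.96 q6 -116.3 F [-0.3 -0.4  0.5] M [-0.287  0.194 -0.209] tau6 2.488
t 24.07 p [ 0.5042 -0.0009  0.1334] yaw 127.7 q6 -74.6 F [ 0.7 -1.2  1.9] M [-0.211  0.098 -0.224] tau6 2.495
t 24.9 p [ 5.044e-01 -5.000e-04  1.332e-01] yaw 178.21 q6 -24.1 F [-0.4  1.9  2.7] M [ 0.581  0.166 -0.195] tau6 0.392
time_s: 25.4
ee_pos: [0.5057, -0.0006, 0.176]
eef_rot: [0.419, 3.109, 0.002]
ft_force: [0.5, -0.2, 0.0]
width: 1.001
25.4 [ 0.50565809 -0.00059684  0.17596331] yaw 164.65751355134006 q6 -37.672748105365656 [ 0.09367757 -0.10919358  0.03868782]
```

View pics/w11.png

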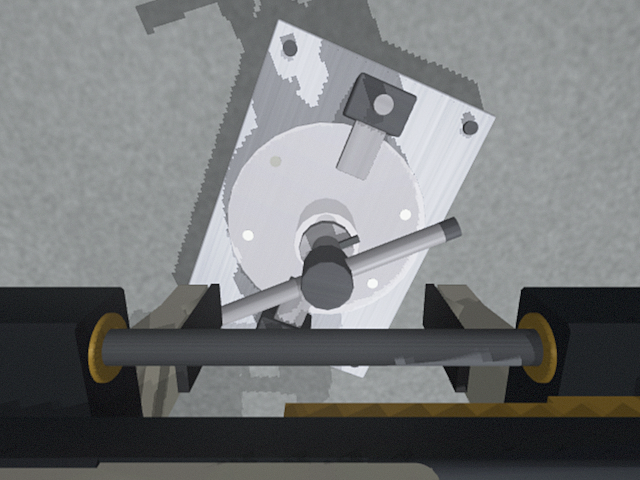

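The bar is about 100° back (tip at (452,228)). I'll return to the trailing side and go forward. The wrist range ends near ψ=331°, so I'll re-index by half a turn at about ψ=295°.

```bash
python3 -m handwheel '[{"hand":87.6,"dp":[0,0,0],"dr":[0,0,-7]},{"hand":87.6,"dp":[0,0,0],"dr":[0,0,-7]},{"hand":87.6,"dp":[0,0,0],"dr":[0,0,-7]},{"hand":87.6,"dp":[0,0,0],"dr":[0,0,-7]},{"hand":87.6,"dp":[0,0,0],"dr":[0,0,-7]},{"hand":87.6,"dp":[0,0,0],"dr":[0,0,-7]},{"hand":87.6,"dp":[0,0,0],"dr":[0,0,-7]},{"hand":87.6,"dp":[0,0,0],"dr":[0,0,-7]},{"hand":87.6,"dp":[0,0,0],"dr":[0,0,0]},{"hand":87.6,"dp":[0,0,20],"dr":[0,0,0]},{"hand":87.6,"dp":[0,0,21],"dr":[0,0,0]},{"hand":87.6,"dp":[0,0,0],"dr":[0,0,0]}]'>/dev/null; python3 st.py; python3 -m handwheel '[{"hand":87.6,"dp":[0,0,0],"dr":[0,0,6]},{"hand":87.6,"dp":[0,0,0],"dr":[0,0,6]},{"hand":87.6,"dp":[0,0,0],"dr":[0,0,6]},{"hand":87.6,"dp":[0,0,0],"dr":[0,0,6]},{"hand":87.6,"dp":[0,0,0],"dr":[0,0,6]},{"hand":87.6,"dp":[0,0,0],"dr":[0,0,0]}]'>/dev/null; python3 g.py && python3 -m handwheel '[{"hand":87.6,"dp":[0,0,0],"dr":[0,0,6]},{"hand":87.6,"dp":[0,0,0],"dr":[0,0,6]},{"hand":87.6,"dp":[0,0,0],"dr":[0,0,6]},{"hand":87.6,"dp":[0,0,0],"dr":[0,0,6]},{"hand":87.6,"dp":[0,0,0],"dr":[0,0,6]},{"hand":87.6,"dp":[0,0,0],"dr":[0,0,6]},{"hand":87.6,"dp":[0,0,0],"dr":[0,0,6]},{"hand":87.6,"dp":[0,0,0],"dr":[0,0,6]},{"hand":87.6,"dp":[0,0,0],"dr":[0,0,6]},{"hand":87.6,"dp":[0,0,0],"dr":[0,0,6]},{"hand":87.6,"dp":[0,0,0],"dr":[0,0,6]},{"hand":87.6,"dp":[0,0,0],"dr":[0,0,6]},{"hand":87.6,"dp":[0,0,0],"dr":[0,0,6]},{"hand":87.6,"dp":[0,0,0],"dr":[0,0,6]},{"hand":87.6,"dp":[0,0,0],"dr":[0,0,0]}]'>/dev/null;python3 g.py
```

```text
t 26.45 p [ 0.5011 -0.0015  0.1278] yaw -139.73 q6 18.1 F [-0.5 -0.1 -0.8] M [-0.075  0.308 -0.059] tau6 0.031
t 26.95 p [ 0.5034 -0.0008  0.132 ] yaw -169.86 q6 -12.1 F [-0.8  1.3  0.7] M [0.65  0.71  0.201] tau6 -2.107
t 28.2 p [ 0.5036 -0.0006  0.1316] yaw 106.38 q6 -95.9 F [ 0.   1.8 -3. ] M [0.629 0.109 0.234] tau6 -2.122
```

```bash
python3 -m handwheel '[{"hand":87.6,"dp":[0,0,0],"dr":[0,0,4]},{"hand":87.6,"dp":[0,0,0],"dr":[0,0,4]},{"hand":87.6,"dp":[0,0,0],"dr":[0,0,0]}]'>/dev/null; python3 g.py && python3 -m handwheel '[{"hand":87.6,"dp":[0,0,0],"dr":[0,0,5]},{"hand":87.6,"dp":[0,0,0],"dr":[0,0,0]}]'>/dev/null && python3 g.py &&  python3 -m handwheel '[{"hand":87.6,"dp":[0,0,0],"dr":[0,0,5]},{"hand":87.6,"dp":[0,0,0],"dr":[0,0,0]}]'>/dev/null && python3 g.py && python3 -m handwheel '[{"hand":87.6,"dp":[0,0,0],"dr":[0,0,5]},{"hand":87.6,"dp":[0,0,0],"dr":[0,0,0]}]'>/dev/null && python3 g.py && python3 -m handwheel '[{"hand":87.6,"dp":[0,0,0],"dr":[0,0,5]},{"hand":87.6,"dp":[0,0,0],"dr":[0,0,0]}]'>/dev/null && python3 g.py && python3 -m handwheel '[{"hand":87.6,"dp":[0,0,0],"dr":[0,0,6]},{"hand":87.6,"dp":[0,0,0],"dr":[0,0,6]},{"hand":87.6,"dp":[0,0,0],"dr":[0,0,0]}]'>/dev/null && python3 g.py
```

```text
t 28.45 p [ 0.5037 -0.0007  0.1316] yaw 98.63 q6 -103.7 F [-0.6  1.8 -2.4] M [0.733 0.126 0.236] tau6 -1.471
t 28.62 p [ 0.5036 -0.0007  0.1316] yaw 93.62 q6 -108.7 F [-1.2  1.4 -2.4] M [0.794 0.17  0.211] tau6 -1.478
t 28.78 p [ 0.5037 -0.0008  0.1316] yaw 88.65 q6 -113.6 F [-0.7  3.4 -2.6] M [0.74  0.198 0.219] tau6 -1.485
t 28.95 p [ 0.5037 -0.0008  0.1316] yaw 83.67 q6 -118.6 F [-0.1  2.4 -2.2] M [0.856 0.222 0.225] tau6 -1.486
t 29.12 p [ 0.5037 -0.0009  0.1315] yaw 78.68 q6 -123.6 F [-0.8  2.3 -2.9] M [0.783 0.23  0.208] tau6 -1.487
t 29.37 p [ 0.5036 -0.0009  0.1315] yaw 66.64 q6 -135.6 F [-1.3  2.6 -2.7] M [0.787 0.27  0.175] tau6 -2.095
```

Jam 2 is cleared. Now the half-turn re-index.

```bash
python3 -m handwheel '[{"hand":87.6,"dp":[0,0,0],"dr":[0,0,-6]},{"hand":87.6,"dp":[0,0,0],"dr":[0,0,-6]},{"hand":87.6,"dp":[0,0,0],"dr":[0,0,0]},{"hand":87.6,"dp":[0,0,-20],"dr":[0,0,0]},{"hand":87.6,"dp":[0,0,-20],"dr":[0,0,0]},{"hand":87.6,"dp":[0,0,0],"dr":[0,0,0]},{"hand":87.6,"dp":[0,0,0],"dr":[0,0,-7]},{"hand":87.6,"dp":[0,0,0],"dr":[0,0,-7]},{"hand":87.6,"dp":[0,0,0],"dr":[0,0,-7]},{"hand":87.6,"dp":[0,0,0],"dr":[0,0,-7]},{"hand":87.6,"dp":[0,0,0],"dr":[0,0,-7]},{"hand":87.6,"dp":[0,0,0],"dr":[0,0,-7]},{"hand":87.6,"dp":[0,0,0],"dr":[0,0,-7]},{"hand":87.6,"dp":[0,0,0],"dr":[0,0,-7]},{"hand":87.6,"dp":[0,0,0],"dr":[0,0,-7]},{"hand":87.6,"dp":[0,0,0],"dr":[0,0,-7]},{"hand":87.6,"dp":[0,0,0],"dr":[0,0,-7]},{"hand":87.6,"dp":[0,0,0],"dr":[0,0,-7]}]' >/dev/null; python3 -m handwheel '[{"hand":87.6,"dp":[0,0,0],"dr":[0,0,-7]},{"hand":87.6,"dp":[0,0,0],"dr":[0,0,-7]},{"hand":87.6,"dp":[0,0,0],"dr":[0,0,-7]},{"hand":87.6,"dp":[0,0,0],"dr":[0,0,-7]},{"hand":87.6,"dp":[0,0,0],"dr":[0,0,-7]},{"hand":87.6,"dp":[0,0,0],"dr":[0,0,-7]},{"hand":87.6,"dp":[0,0,0],"dr":[0,0,-7]},{"hand":87.6,"dp":[0,0,0],"dr":[0,0,-7]},{"hand":87.6,"dp":[0,0,0],"dr":[0,0,-7]},{"hand":87.6,"dp":[0,0,0],"dr":[0,0,-7]},{"hand":87.6,"dp":[0,0,0],"dr":[0,0,-7]},{"hand":87.6,"dp":[0,0,0],"dr":[0,0,-7]},{"hand":87.6,"dp":[0,0,0],"dr":[0,0,-7]},{"hand":87.6,"dp":[0,0,0],"dr":[0,0,-7]},{"hand":87.6,"dp":[0,0,0],"dr":[0,0,0]},{"hand":87.6,"dp":[0,0,0],"dr":[0,0,0]}]'; python3 look.py w12
```

```text
time_s: 32.2
ee_pos: [0.5039, -0.0011, 0.1717]
eef_rot: [-2.027, 2.4, -0.001]
ft_force: [-0.0, -0.7, -0.6]
width: 1.002
32.2 [ 0.50388688 -0.00105127  0.17170875] yaw -99.62983436862928 q6 58.092812885254524 [-0.10910762  0.16414472  0.0116932 ]
```

View pics/w12.png

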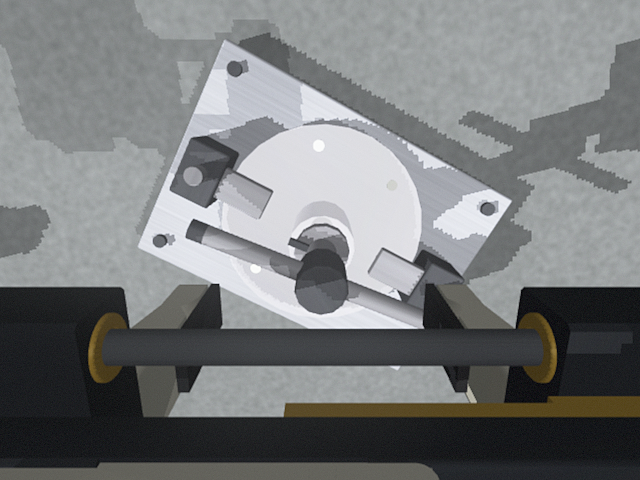

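The bar's tip is at (195,232), only a few degrees ahead of the contact angle. I'll add 7° of margin before lowering.

```bash
python3 -m handwheel '[{"hand":87.6,"dp":[0,0,0],"dr":[0,0,-7]},{"hand":87.6,"dp":[0,0,0],"dr":[0,0,0]},{"hand":87.6,"dp":[0,0,20],"dr":[0,0,0]},{"hand":87.6,"dp":[0,0,20],"dr":[0,0,0]},{"hand":87.6,"dp":[0,0,0],"dr":[0,0,0]},{"hand":87.6,"dp":[0,0,0],"dr":[0,0,0]}]'; python3 st.py; python3 -m handwheel '[{"hand":87.6,"dp":[0,0,0],"dr":[0,0,6]},{"hand":87.6,"dp":[0,0,0],"dr":[0,0,6]},{"hand":87.6,"dp":[0,0,0],"dr":[0,0,6]},{"hand":87.6,"dp":[0,0,0],"dr":[0,0,6]},{"hand":87.6,"dp":[0,0,0],"dr":[0,0,6]},{"hand":87.6,"dp":[0,0,0],"dr":[0,0,0]}]'>/dev/null; python3 g.py && python3 -m handwheel '[{"hand":87.6,"dp":[0,0,0],"dr":[0,0,6]},{"hand":87.6,"dp":[0,0,0],"dr":[0,0,6]},{"hand":87.6,"dp":[0,0,0],"dr":[0,0,6]},{"hand":87.6,"dp":[0,0,0],"dr":[0,0,6]},{"hand":87.6,"dp":[0,0,0],"dr":[0,0,6]},{"hand":87.6,"dp":[0,0,0],"dr":[0,0,6]},{"hand":87.6,"dp":[0,0,0],"dr":[0,0,6]},{"hand":87.6,"dp":[0,0,0],"dr":[0,0,6]},{"hand":87.6,"dp":[0,0,0],"dr":[0,0,6]},{"hand":87.6,"dp":[0,0,0],"dr":[0,0,0]}]'>/dev/null;python3 g.py
```

```text
time_s: 32.75
ee_pos: [0.5032, -0.0012, 0.1311]
eef_rot: [2.168, -2.271, -0.001]
ft_force: [0.7, 0.5, 0.6]
width: 0.998
t 32.75 p [ 0.5032 -0.0012  0.1311] yaw -92.66 q6 65.1 F [0.7 0.5 0.6] M [-0.086  0.147  0.008] tau6 -0.06
t 33.25 p [ 5.040e-01 -5.000e-04  1.327e-01] yaw -122.83 q6 34.9 F [-0.8  0.9 -0.9] M [0.548 0.775 0.168] tau6 -2.097
t 34.08 p [ 0.5041 -0.0007  0.1322] yaw -176.61 q6 -18.9 F [-0.1  1.2 -1.7] M [0.49  0.393 0.223] tau6 -2.121
```

```bash
python3 -m handwheel '[{"hand":87.6,"dp":[0,0,0],"dr":[0,0,6]},{"hand":87.6,"dp":[0,0,0],"dr":[0,0,6]},{"hand":87.6,"dp":[0,0,0],"dr":[0,0,0]}]'>/dev/null; python3 g.py && python3 -m handwheel '[{"hand":87.6,"dp":[0,0,0],"dr":[0,0,5]},{"hand":87.6,"dp":[0,0,0],"dr":[0,0,0]}]'>/dev/null && python3 g.py &&  python3 -m handwheel '[{"hand":87.6,"dp":[0,0,0],"dr":[0,0,4]},{"hand":87.6,"dp":[0,0,0],"dr":[0,0,0]}]'>/dev/null && python3 g.py && python3 -m handwheel '[{"hand":87.6,"dp":[0,0,0],"dr":[0,0,4]},{"hand":87.6,"dp":[0,0,0],"dr":[0,0,0]}]'>/dev/null && python3 g.py && python3 -m handwheel '[{"hand":87.6,"dp":[0,0,0],"dr":[0,0,4]},{"hand":87.6,"dp":[0,0,0],"dr":[0,0,0]}]'>/dev/null && python3 g.py && python3 -m handwheel '[{"hand":87.6,"dp":[0,0,0],"dr":[0,0,3]},{"hand":87.6,"dp":[0,0,0],"dr":[0,0,0]}]'>/dev/null && python3 g.py
```

```text
t 34.33 p [ 0.504  -0.0008  0.1321] yaw 171.54 q6 -30.7 F [-0.6  1.1 -1. ] M [0.444 0.28  0.249] tau6 -2.092
t 34.5 p [ 0.5041 -0.0007  0.132 ] yaw 166.7 q6 -35.6 F [-0.5  1.3 -0.8] M [0.45  0.283 0.198] tau6 -1.503
t 34.67 p [ 0.504  -0.0008  0.1319] yaw 162.75 q6 -39.5 F [-0.4  0.7 -1. ] M [0.44  0.214 0.178] tau6 -1.242
t 34.83 p [ 0.504  -0.0008  0.1319] yaw 158.73 q6 -43.6 F [-0.   1.  -0.1] M [0.464 0.191 0.178] tau6 -1.231
t 35.0 p [ 0.504  -0.0008  0.1318] yaw 154.71 q6 -47.6 F [-0.7  1.3 -1.4] M [0.416 0.139 0.214] tau6 -1.23
t 35.17 p [ 0.504  -0.0008  0.1318] yaw 151.74 q6 -50.5 F [-0.2  0.1 -0.8] M [0.376 0.066 0.207] tau6 -0.985
```

```bash
python3 -m handwheel '[{"hand":87.6,"dp":[0,0,0],"dr":[0,0,3]},{"hand":87.6,"dp":[0,0,0],"dr":[0,0,0]}]'>/dev/null; python3 g.py && python3 -m handwheel '[{"hand":87.6,"dp":[0,0,0],"dr":[0,0,3]},{"hand":87.6,"dp":[0,0,0],"dr":[0,0,0]}]'>/dev/null && python3 g.py &&  python3 -m handwheel '[{"hand":87.6,"dp":[0,0,0],"dr":[0,0,0]}]'>/dev/null && python3 g.py &&  python3 -m handwheel '[{"hand":87.6,"dp":[0,0,0],"dr":[0,0,2]},{"hand":87.6,"dp":[0,0,0],"dr":[0,0,0]}]'>/dev/null && python3 g.py
```

```text
t 35.33 p [ 0.504  -0.0008  0.1318] yaw 148.71 q6 -53.6 F [-1.1  1.8  0.1] M [0.387 0.093 0.249] tau6 -1.026
t 35.5 p [ 0.504  -0.0008  0.1318] yaw 145.7 q6 -56.6 F [ 0.2  1.5 -0.2] M [0.439 0.089 0.326] tau6 -1.086
```

```bash
python3 -m handwheel '[{"hand":87.6,"dp":[0,0,0],"dr":[0,0,2]},{"hand":87.6,"dp":[0,0,0],"dr":[0,0,0]}]'>/dev/null; python3 g.py; python3 -m handwheel '[{"hand":87.6,"dp":[0,0,0],"dr":[0,0,0]}]'>/dev/null; python3 g.py; python3 -m handwheel '[{"hand":87.6,"dp":[0,0,0],"dr":[0,0,0]}]'>/dev/null; python3 g.py
```

```text
t 35.67 p [ 0.504  -0.0008  0.1317] yaw 143.73 q6 -58.6 F [-0.5  0.4  0. ] M [0.376 0.065 0.33 ] tau6 -0.88
t 35.75 p [ 0.5039 -0.0008  0.1317] yaw 143.78 q6 -58.5 F [0.7 0.8 0.6] M [ 0.45  -0.012  0.386] tau6 -0.475
t 35.83 p [ 0.5039 -0.0008  0.1317] yaw 143.72 q6 -58.6 F [-0.6  0.6  0.5] M [0.405 0.013 0.368] tau6 -0.316
```

The load has risen exactly where the seat is expected. I'll release, lift well clear, and look.

```bash
python3 -m handwheel '[{"hand":87.6,"dp":[0,0,0],"dr":[0,0,-6]},{"hand":87.6,"dp":[0,0,0],"dr":[0,0,-6]},{"hand":87.6,"dp":[0,0,0],"dr":[0,0,-6]},{"hand":87.6,"dp":[0,0,0],"dr":[0,0,0]},{"hand":87.6,"dp":[0,0,-25],"dr":[0,0,0]},{"hand":87.6,"dp":[0,0,-25],"dr":[0,0,0]},{"hand":87.6,"dp":[0,0,-25],"dr":[0,0,0]},{"hand":87.6,"dp":[0,0,-25],"dr":[0,0,0]},{"hand":87.6,"dp":[0,0,0],"dr":[0,0,0]},{"hand":87.6,"dp":[0,0,0],"dr":[0,0,0]}]'; python3 look.py w13
python3 - <<'E'
from rig import optics
import cv2
c=optics.capture("scene");a=c["img"][190:310,250:390,::-1];cv2.imwrite("pics/sz2.png",cv2.resize(a,None,fx=5,fy=5,interpolation=cv2.INTER_CUBIC))
cv2.imwrite("pics/scene2.png",c["img"][:,:,::-1])
E
```

```text
time_s: 36.67
ee_pos: [0.5044, -0.0007, 0.233]
eef_rot: [0.507, 3.098, 0.003]
ft_force: [-0.9, -0.1, -1.1]
width: 0.997
36.6667 [ 0.50440289 -0.00071483  0.23297397] yaw 161.39753726208417 q6 -40.8755898553595 [0.02734875 0.14258415 0.04290701]
```

View pics/w13.png

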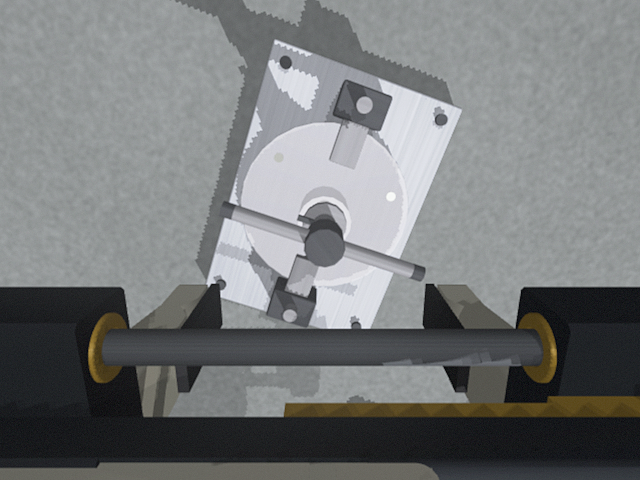

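View pics/sz2.png

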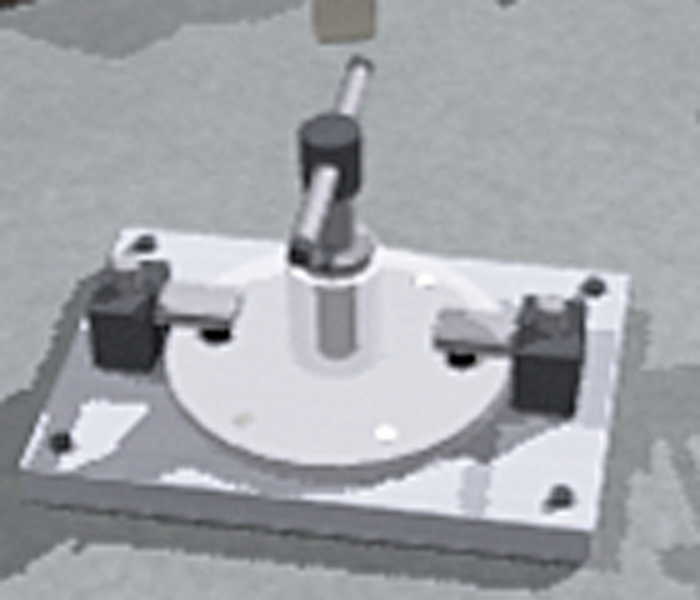

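Run:
```python
from h import *
c=np.load("w13.npz");K,T=c["K"],c["T"]
a,b=ray(K,T,223,209,.131),ray(K,T,424,273,.131);d=a-b
print(a,b,(a+b)/2,np.linalg.norm(d),np.degrees(np.arctan2(d[1],d[0]))%180)
```

```text
[ 0.55734461 -0.03956797  0.131     ] [0.44731304 0.04330865 0.131     ] [0.50232882 0.00187034 0.131     ] 0.13775151861039348 143.0126620475496
```

View pics/scene2.png

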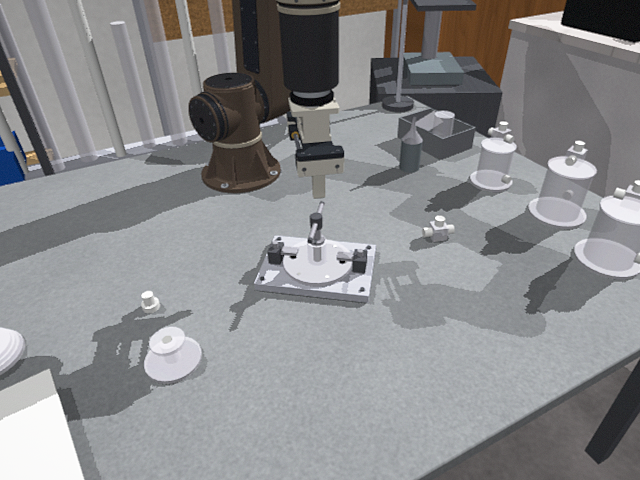

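Run:
```python
from h import *
for n,p in[("w1",(322,248)),("w2",(322,245)),("w13",(325,246))]:
    c=np.load(n+".npz");K,T,D=c["K"],c["T"],c["depth"]
    u,v=p;z=np.median(D[v-5:v+6,u-5:u+6]);x=T@np.append(np.linalg.solve(K,[u,v,1])*z,1)
    f=[]
    for q in [(300,160),(350,160)]:
        zz=np.median(D[q[1]-3:q[1]+4,q[0]-3:q[0]+4]);f.append((T@np.append(np.linalg.solve(K,[*q,1])*zz,1))[2])
    print(n,"hub top z",x[2],"flange",f)
```

```text
w1 hub top z 0.14861938023709426 flange [np.float64(0.04955652688033213), np.float64(0.0296502505484994)]
w2 hub top z 0.1484975372174796 flange [np.float64(0.049403861081908806), np.float64(0.029535033854616755)]
w13 hub top z 0.14465822683619473 flange [np.float64(0.02953206598747543), np.float64(0.04972737164315105)]
```

The hub top has dropped 3.9 mm (4 expected), and the bar is back at its starting heading after a full turn. The gripper is clear, so I'm handing in.

```bash
python3 -c "
from rig import job
print(job.close_job())"
```

```text
the job is handed in; nothing more can be done
None
```

The tap is run home and its collar seats on the boss. The wrench is let go, and the gripper is about 10 cm above it, touching nothing. I handed the job in at about 37 s of the 72 s allowed.

I pushed both arms of the bar with the open fingers, turning only the wrist, and used the wrist moment to judge the load:

| Step | Where | Wrist moment | What I did |
|---|---|---|---|
| Free turning | – | about 0.2 N m | – |
| First jam | turn about 2.5 | about 0.33 N m | backed the bar off about 96°, then ran past freely |
| Second jam | turn about 4.1 | about 0.36 N m | backed off about 100°, then ran past freely |
| Seat | turn about 6.28 | about 0.37 N m | released and lifted clear |

The highest moment I read was about 0.39 N m, below the 0.5 N m at which the tap would break. I only took readings between steps, so there was no continuous record.

**Last checks:**
- **Depth:** the hub top dropped 3.8–4.0 mm by wrist depth, against 4 mm expected.
- **Bar angle:** the heading is 143°, against about 142° at the start. That matches one full turn within measurement error and the bar's rest twist.
- **Surroundings:** in the last scene picture the other parts look untouched. I judged that by eye and did not measure them.

Nothing failed. The one disagreement was the axis position: the camera estimates differed by 2–3 mm, so I corrected the centring from the contact forces as I went.

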